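# Mark a clay test tile in the bench press

## Task

Mark the long clay test tile: slide it flat into the slot of the bench press until its end meets the stop at the back, press the black knob down past its soft first stop to the stiff second stop and hold it fully down for a second, then let it spring right back up. Then draw the tile out and lay it flat on the clear part of the wooden ware board, wholly on the board, and leave the other things on the table where they are.

Things in the scene. Friction and masses are not known exactly. Their poses are not given: they have to be found in the camera images.
- tile_center (a point): centre (also half-way up) of the long flat tile of stiff dry clay, 150 x 40 x 10 mm, about 0.1 kg, lying flat on the table at the start; x along its length, z up. Both ends are alike. Grip it across its 40 mm width; to load it, grip it 20 to 30 mm from its centre towards the end that stays outside the press, so that the gripper keeps clear of the press head
- tile_end_a (a point): middle of the tile's end face at +x, 75 mm from its centre
- tile_end_b (a point): middle of the tile's end face at -x, 75 mm from its centre
- press: grey C-shaped bench press, screwed down. Origin on the table under the plunger axis; x points from the slot mouth (robot's side) to the column at the back, z up. The head is 60 mm wide, from x = -20 to +65 mm, 60 to 120 mm above the table. The plunger's round foot (diameter 24) hangs 35 mm above the table, 11 mm over a loaded tile: the tile must be slid in from the front along the bed
- slot_mouth (a point): middle of the slot's flared mouth on the bed, 50 mm in front (-x) of the plunger axis, 14 mm above the table. Bed top is 14 mm high throughout; in front of the mouth it is a tongue 26 mm wide, to 135 mm from the axis, that fingers can straddle. Rails 6 mm high narrow from about 58 mm apart at the mouth to 44 mm at x = -20 mm, then run straight to the stop
- slot_stop (a point): middle of the stop (the column's face) that the tile's inner end meets, 15 mm behind (+x of) the plunger axis, 19 mm above the table
- nest (a point): where the tile's centre lies when it is fully in: 60 mm in front of the plunger axis, 19 mm above the table; fixed to the press, its x along the slot towards the column
- knob_top (a point): middle of the flat top of the black mushroom knob (diameter 42 mm) over the press; 185 mm above the table at rest, moves with the knob, which goes straight down
- press_pad (a joint): how far the plunger's foot has come down, m; 0 at rest. A soft spring (about 2 N at first, 5 N at 11 mm) until the foot rests on the tile at about 0.011: the soft first stop
- press_knob (a joint): how far the knob has been pushed beyond the first stop, m; 0 at rest. A stiffer spring: it starts to move at about 8 N, takes 14 N at the hard second stop at 0.006. With a tile in, the knob goes down about 17 mm in all; released, it springs back by itself
- board: flat wooden ware board 280 (x) x 130 (y) x 12 mm, fixed on the table, on the other side of the press from the tile's start; origin at the centre of its underside, top 12 mm above the table
- board_clear (a point): centre of the clear part of the board, on its top face, 35 mm from the board's centre towards -x; the clear part runs 100 mm either way along the board's x and 65 mm either way along y
- small_cup: bystander: unglazed clay cup, rim diameter 56, 50 tall, standing at the far (+x) end of the ware board, 100 from the board's centre; origin at its underside
- beaker: bystander: unglazed clay beaker, diameter 70, 100 tall, behind the press to the left; origin at its underside
- bowl: bystander: unglazed clay bowl, diameter 100, 55 tall, behind the press to the right; origin at its underside
- vase: bystander: closed-shouldered clay vase, diameter 90, 130 tall, far right; origin at its underside
- jar: bystander: white plastic jar, diameter 70, 90 tall, far left; origin at its underside
- brush: bystander: brush lying flat on the right; origin at its underside
- rib: bystander: thin wooden shaping rib 100 x 50 x 8, lying flat on the left; origin at its underside
- tile: the same tile; origin at the centre of its underside, axes as tile_center
Mind the look-alikes: they are no part of the job. Leave any red look-alike of the press alone.

How it is judged:
By the outcome, as a careful person would: the job done as asked, in the order asked, and still so for the second after the job is handed in, with the robot touching nothing.
It also fails if it takes over 70 s, if anything falls off the work surface, if the arm or the gripper's body presses on something with over 40 N, if the wrist force passes 120 N, or if a joint passes its speed limit or range.

## Robot

A 6-joint arm with a two-finger parallel gripper is mounted at the origin on the work surface. World frame = base frame: x ahead of the robot, y to its left, z up, the work surface at z = 0. Lengths are in mm, angles in rad, forces in N, time in s.
With the tool pointing down it reaches from about 300 to 750 mm from the base axis. Payload 8.5 kg.
Tool frame: the origin (TCP) lies at the very end of the fingers, on their centre line; the grasp point (between the pads) lies 19 mm behind it; z points along the fingers, y is the direction in which the jaws open and shut (so a half turn about z gives the same grasp; the last joint's range is limited). The gripper opens to 85 mm and grips with 20 to 120 N. Pads are 22 mm wide; open, the fingers measure 114 mm over their backs; the gripper's body (76 mm by 85 mm) begins 54 mm behind the grasp point. The pads swing forward as they close: fully open they stand 13 mm farther back than shut.
Start: joints at [-1.444, 0.381, 1.297, -0, 1.464, -0.215], TCP at [184.345, -518.167, 231.322] pointing down, gripper open.
Joint ranges: [-3.11, 3.11], [-0.89, 2.33], [0.22, 2.48], [-1.42, 4.56], [0.17, 2.85], [-2.88, 2.88]. Speed limits (rad/s): [2.39, 2.39, 3.14, 3.14, 3.14, 3.14].

## Interface

Orientations are given as a unit quaternion [w, x, y, z].
In Python, from station import sensors, imaging, sign_off, finder gives the robot as it stands.
- The arm moves only by the tool servo_tool, never from a script. Its argument "plan" is a list of rows, each a list of 3 entries, a list of its own where there are three numbers: the finger opening in mm, from 0 to 85.4, then the shift along the tool's x, y, z in mm, then the turn about the tool's z in rad. In form: [[claw, [x, y, z], yaw], ...]. A call has 1 to 5 rows; each row shifts and turns the commanded pose from where the row before left it, along the tool's axes as they then stand; what a row does not reach is not made up. A row lasts 1/12 s, in which the tool goes at most 41.7 mm and 7.16 degrees, less where a joint would pass 70% of its speed; a pose out of reach is approached as far as the arm can. A call with a gripper value outside its range is refused whole. The fingers move at their own pace and stop on an object; the grip force is fixed at half the most. Time passes only in rows, so rows that do not move let the fingers close. It gives the time, the measured TCP pose, the force and the opening at its end, in the units of the state.
- sensors.sense(): the state, without advancing time (a new reading comes with each control period).
- imaging.snapshot(name): name is "scene" or "top"; returns a dict with "color" (384x512x3 uint8, red, green, blue), "intrinsics" (3x3 intrinsics, pixels), "distortion" ([k1, k2, p1, p2, k3] as OpenCV has them; the pictures are not rectified), "origin" and "orientation" of the camera in the world. Camera axes: x right, y up, looking along -z (the intrinsics and any distortion apply to the point x, -y, -z); pixel columns grow to the right and rows downward; lengths in mm; the calibration is good to about 2 mm. A picture is of the moment at which its call begins. There is no depth.
- sign_off(): hands the job in, once; it reports no verdict.
Trained networks look in the newest picture that a camera, given by its name, has taken for a name from the list of things; names that differ only in an ending like _2 or _b are one class to them, and where a whole thing is asked for, a point or a joint stands for the part that bears it (a point fixed in the world has none). Each returns a list of dicts, best first, with "conf" (0 to 1); they miss things now and then, are a little off and sometimes report something else, mostly with a low value. They report only what shows in the picture. A call takes as long as a camera call. They do not tell look-alikes from the thing itself.
- finder.find_in(target, camera): "extent" ([left, top, right, bottom] in pixels, round what is visible of it).
The state is a dict: "t": time; "qpos": joint angles; "qd": joint speeds; "tau": joint torques, N m; "tcp_pos": TCP position; "orientation": TCP orientation; "wrist_force": force on the tool from outside, world axes, zero at the start; "wrist_torque": the same for the moment, N m; "opening": finger opening in mm.
Only numpy, scipy, OpenCV 4.12 (cv2) and the standard library are available. Lean on these libraries where they do the work, as an engineer would, in place of code of your own. Each camera call takes 0.05 s, during which the arm holds its last target.

## Working session

There is one attempt and no reset: what is moved stays moved. The work goes in short steps, Python scripts to look and compute and a tool call to move; the robot and the scene stay as the last step left them, time stands still between calls to the robot, and variables do not carry over. Pictures are saved under pics/ and viewed, and the job is handed in when it is done.

Besides the shell and the picture viewer there is one more tool, called after "Call:" by a JSON object that holds its "method" and its "body". servo_tool: Moves the arm, as the interface text tells. Its arguments: {"type":"object","properties":{"plan":{"type":"array"}},"required":["plan"]}

```bash
mkdir -p pics; ls; python3 - <<'E'
from station import sensors, imaging, finder
import cv2
s=sensors.sense(); print({k:s[k] for k in ('t','tcp_pos','orientation','wrist_force','opening')})
for n in ('scene','top'):
    im=imaging.snapshot(n); cv2.imwrite(f'pics/{n}0.png',cv2.resize(im['color'][:,:,::-1],None,fx=1.5,fy=1.5))
    print(n,im['intrinsics'],im['distortion'],im['origin'],im['orientation'])
    for t in ('tile','press','knob_top','board','small_cup'):
        print(t,[(round(d['conf'],2),[round(v) for v in d['extent']]) for d in finder.find_in(t,n)][:3])
E
```

```text
pics
{'t': 0.0, 'tcp_pos': array([ 184.30059504, -517.89257345,  230.72316249]), 'orientation': array([-7.12426497e-04,  9.85435149e-01,  1.70050167e-01,  2.80476334e-05]), 'wrist_force': array([ 0.4073051 , -0.30435342, -0.00664732]), 'opening': 85.00443177309872}
scene [[427.29860165   0.         256.45253124]
 [  0.         427.29860165 187.62148207]
 [  0.           0.           1.        ]] [0.00501907 0.         0.         0.         0.        ] [1329.67098447 -581.80257609 1043.55954725] [0.8079884  0.36318811 0.19642558 0.42031671]
tile [(0.35, [177, 272, 197, 302])]
press [(0.77, [261, 199, 320, 259]), (0.63, [109, 151, 168, 237])]
knob_top [(0.66, [390, 170, 420, 204]), (0.58, [110, 156, 132, 169]), (0.4, [298, 181, 338, 201])]
board [(0.97, [157, 230, 220, 311])]
small_cup [(0.69, [178, 276, 196, 300]), (0.21, [298, 180, 338, 200])]
top [[419.66899604   0.         242.0588475 ]
 [  0.         419.66899604 182.52286632]
 [  0.           0.           1.        ]] [0.00652379 0.         0.         0.         0.        ] [ 419.57718959    2.6885302  1591.30583106] [-0.70685273 -0.01470315  0.01446838  0.7070599 ]
tile [(0.58, [166, 167, 182, 202]), (0.34, [213, 126, 246, 179])]
press [(0.77, [216, 125, 248, 181]), (0.7, [311, 230, 356, 276])]
knob_top [(0.72, [164, 166, 184, 202]), (0.47, [345, 265, 346, 268])]
board [(0.92, [300, 133, 349, 214])]
small_cup [(0.74, [331, 138, 345, 154])]
```

View pics/scene0.png

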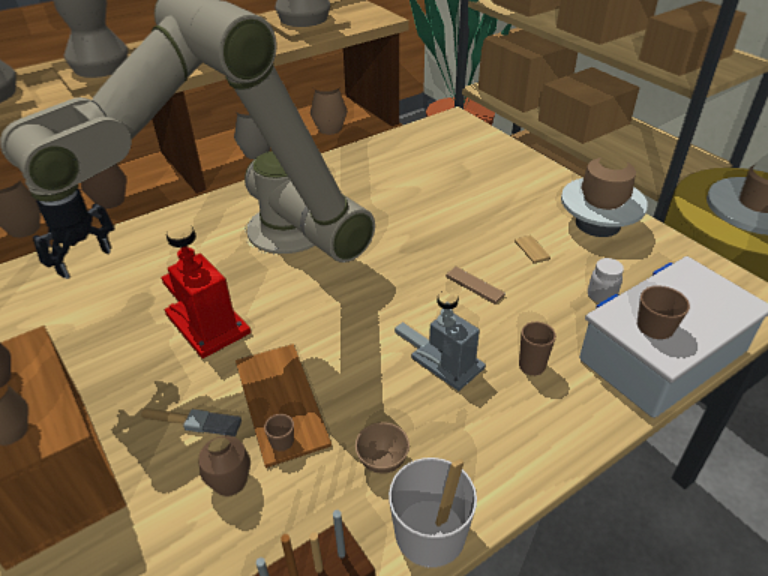

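View pics/top0.png

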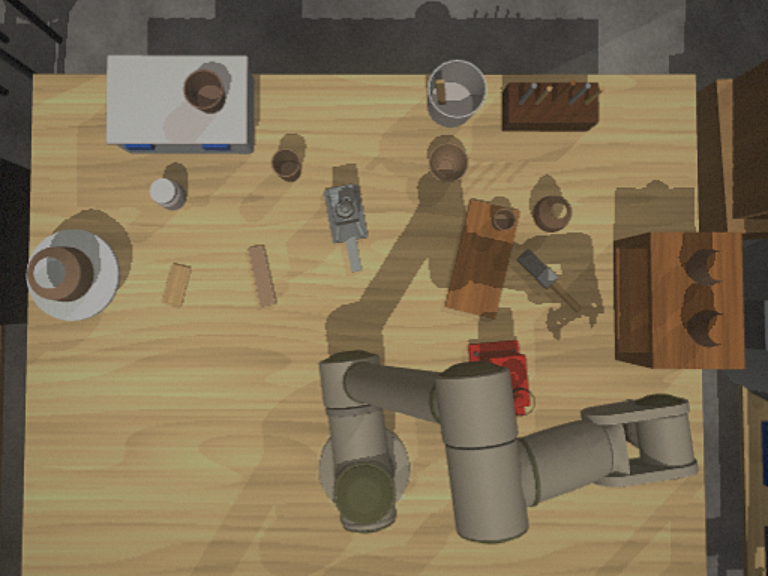

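```bash
cat > h.py <<'E'
import numpy as np, cv2
from scipy.spatial.transform import Rotation as R
from station import sensors, imaging, finder, sign_off
def rot(c): 
    w,x,y,z=c['orientation']; return R.from_quat([x,y,z,w]).as_matrix()
def proj(c,P):
    P=np.atleast_2d(P); q=(P-c['origin'])@rot(c); q=q*[1,-1,-1]
    return cv2.projectPoints(q,np.zeros(3),np.zeros(3),np.array(c['intrinsics']),np.array(c['distortion'],float))[0][:,0]
def ray(c,uv,z):
    uv=np.atleast_2d(np.array(uv,float))
    n=cv2.undistortPoints(uv[:,None],np.array(c['intrinsics']),np.array(c['distortion'],float))[:,0]
    d=np.c_[n[:,0],-n[:,1],-np.ones(len(n))]@rot(c).T
    o=np.array(c['origin']); t=(z-o[2])/d[:,2]; return o+t[:,None]*d
def crop(c,x0,y0,x1,y1,f,name,interp=cv2.INTER_CUBIC):
    im=c['color'][y0:y1,x0:x1,::-1]; cv2.imwrite(name,cv2.resize(im,None,fx=f,fy=f,interpolation=interp))
E
python3 - <<'E'
from h import *
import pickle
cs={n:imaging.snapshot(n) for n in('top','scene')}
pickle.dump(cs,open('c0.pkl','wb'))
crop(cs['top'],155,115,255,190,8,'pics/t1.png')
crop(cs['top'],290,125,390,200,8,'pics/t1b.png')
crop(cs['scene'],250,170,350,260,6,'pics/s1.png')
E
```

```text
(no output)
```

View pics/t1.png

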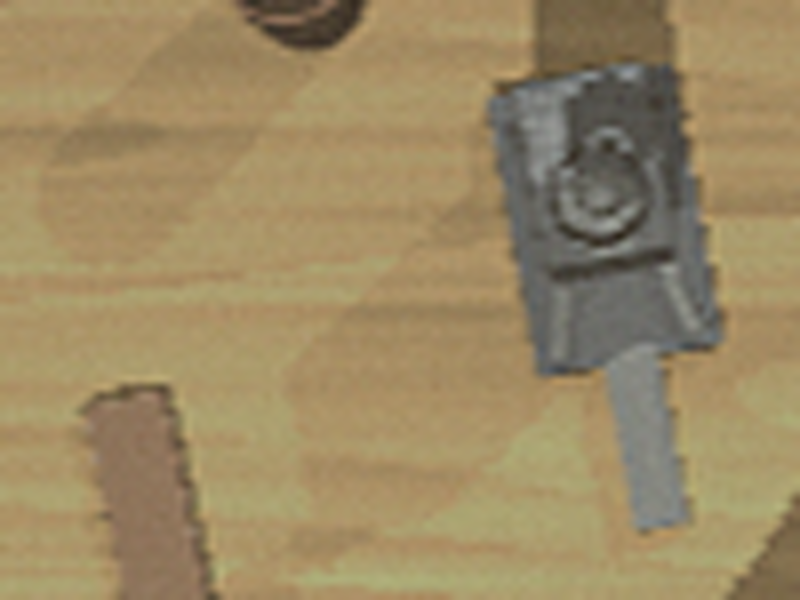

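View pics/s1.png

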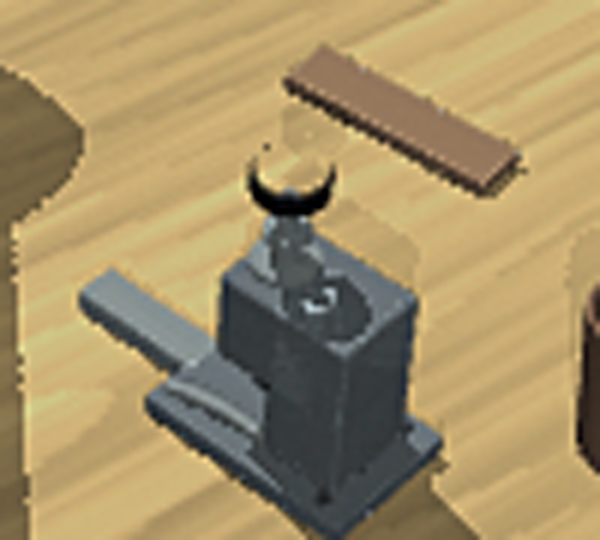

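View pics/t1b.png

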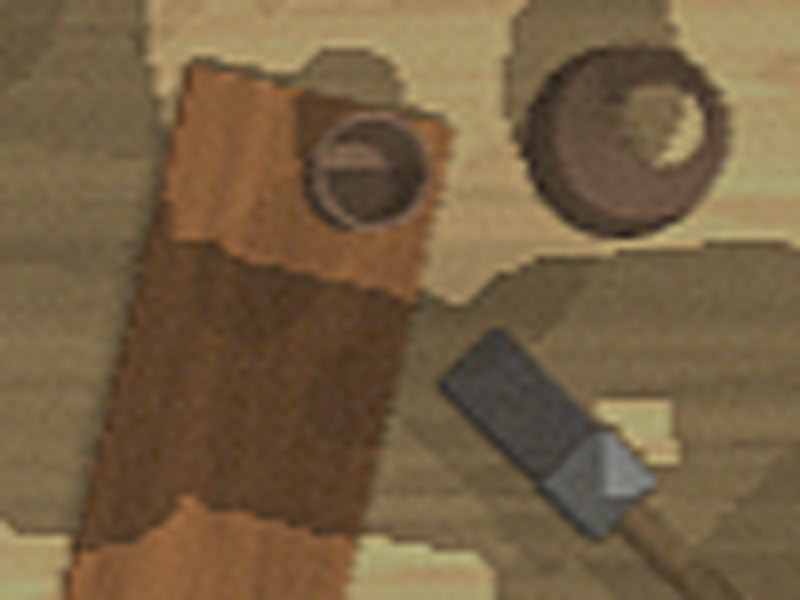

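```bash
cat > fit.py <<'E'
from h import *
import pickle
from scipy.optimize import least_squares
cs=pickle.load(open('c0.pkl','rb'))
T=lambda p:(155+(p[0]+.5)/8-.5,115+(p[1]+.5)/8-.5)
S=lambda p:(250+(p[0]+.5)/6-.5,170+(p[1]+.5)/6-.5)
def W(p,P):
    c,s=np.cos(p[2]),np.sin(p[2]); P=np.atleast_2d(P).astype(float)
    return np.c_[p[0]+c*P[:,0]-s*P[:,1],p[1]+s*P[:,0]+c*P[:,1],P[:,2]]
top=cs['top'];sc=cs['scene']
# tile segmentation
im=top['color'].astype(int); hsv=cv2.cvtColor(top['color'],cv2.COLOR_RGB2HSV)
print('tile px',top['color'][175,172],'wood',top['color'][175,200])
if __name__=='__main__':
    tp=[((638,532),(-135,13,14)),((690,518),(-135,-13,14))]
    sp=[((218,275),(-20,-30,120)),((292,222),(-20,30,120)),((415,300),(65,30,120)),((345,352),(65,-30,120)),((80,295),(-135,-13,14)),((110,270),(-135,13,14))]
    def res(p):
        r=[proj(top,W(p,q))[0]-T(a) for a,q in tp]+[proj(sc,W(p,q))[0]-S(a) for a,q in sp]
        return np.concatenate(r)
    r=least_squares(res,[550,40,0.1]); print('press',r.x,np.round(r.fun.reshape(-1,2),2))
    r2=least_squares(lambda p:res(p)[4:],r.x);print('scene only',r2.x)
    pickle.dump(r.x,open('press.pkl','wb'))
E
python3 fit.py
```

```text
tile px [142 118  91] wood [171 146 101]
press [6.27805957e+02 4.15618097e+01 1.71836595e-01] [[ 0.28 -0.63]
 [ 0.59 -0.06]
 [-0.49 -0.23]
 [ 0.18 -1.05]
 [ 0.95 -0.36]
 [-0.33  1.32]
 [-0.22 -0.79]
 [ 0.15 -0.48]]
scene only [6.28416776e+02 4.10809923e+01 1.80454034e-01]
```

```bash
cat > fit2.py <<'E'
from fit import *
def soft(img,fg,bg):
    d=np.array(fg,float)-bg; return np.clip(((img.astype(float)-bg)@d)/(d@d),0,1)
t=top['color'].astype(float)
# tongue: rows 162..178, cols 228..244
print('tongue',t[170,235],t[176,236],'wood',t[170,228],t[170,245])
for (r0,r1,c0,c1) in [(158,184,226,246)]:
    sat=(t.max(2)-t.min(2))/t.max(2)
    m=sat[r0:r1,c0:c1]
    print(np.round(m*100).astype(int))
print(np.round((t.max(2)-t.min(2))/t.max(2)*100)[160:206,160:190].astype(int))
E
python3 fit2.py
```

```text
tile px [142 118  91] wood [171 146 101]
tongue [133. 131. 126.] [131. 134. 124.] wood [172. 149. 102.] [167. 156. 108.]
[[ 8  4  5  3  2  4  5  6  3  1  3  2  5  4  6  7 24 35 41 43]
 [ 3  3  4  2  5  4  5  6  7  5  8 21 45 41 43 44 42 42 44 40]
 [ 3  1  1  5  5  5  6  6  3  5  4 24 44 40 42 40 41 42 41 41]
 [31 38 38 46 28  2  5  5  7  5  2  8 44 41 43 41 41 39 41 41]
 [42 45 41 46 34  9  5  6  5  4  5 12 40 42 41 41 41 41 44 43]
 [40 43 41 44 33 12  4  5  4  7  3  7 36 43 41 42 42 39 41 40]
 [40 40 40 42 36 15  4  6  7  4  5  6 34 40 38 40 37 41 40 41]
 [38 39 43 42 40 21  2  5  7  7  6  6 29 43 41 41 42 40 39 42]
 [38 38 42 41 44 28  3  4  8  4  6  3 13 44 38 39 38 39 39 39]
 [36 38 40 40 42 32  8  5  9  5  5  3 10 36 39 39 35 38 37 38]
 [34 36 41 40 40 35 14  5  6  6  6  6  7 31 38 36 36 37 36 35]
 [35 34 39 40 40 35 15  4  5  4  4  4  7 32 39 36 35 36 36 36]
 [35 38 41 40 39 37 21  2  7  5  6  6  5 25 38 34 33 37 35 35]
 [32 36 38 37 39 40 27  4  4  6  4  5  3 21 37 35 34 36 35 36]
 [35 33 37 40 42 42 26  3  5  6  7  7  3 10 39 37 37 35 36 38]
 [35 34 37 42 42 42 37 15  3  5  7  6  3  9 32 39 36 34 37 38]
 [35 35 37 39 40 40 33 15  5  5  5  7  6  9 31 37 37 35 34 34]
 [33 33 33 35 40 39 37 22  2  2  4  6  4  4 24 38 34 34 36 35]
 [34 36 36 38 42 39 41 29  4  6  7  6  6  4 20 36 36 34 34 33]
 [38 36 38 38 40 40 42 26  2  6  7  6  6  4 17 40 33 32 31 33]
 [35 35 34 38 41 41 43 34  6  4  7  7  5  4 11 35 34 33 33 33]
 [33 36 35 35 39 42 41 36 13  3  4  4  2  1  4 32 38 38 38 38]
 [34 34 35 34 37 41 40 35 11  4  4  4  1 21 28 36 38 37 37 37]
 [35 35 36 35 39 41 42 42 37 34 42 44 46 45 41 38 37 38 35 35]
 [35 36 36 36 37 40 42 41 42 44 42 41 43 39 38 37 38 35 37 37]
 [39 38 36 37 38 41 42 40 41 42 42 40 36 34 35 39 36 36 37 36]]
[[37 37 36 ... 37 38 37]
 [39 38 36 ... 37 38 36]
 [39 40 38 ... 39 39 38]
 ...
 [37 37 37 ... 39 37 40]
 [43 42 40 ... 41 42 42]
 [40 41 40 ... 40 40 38]]
```

```bash
cat > fit3.py <<'E'
from fit import *
def sil(c,pts,win,ss=8):
    x0,y0,x1,y1=win
    uv=proj(c,pts); h=cv2.convexHull(uv.astype(np.float32))[:,0]
    q=((h-[x0,y0]+.5)*ss-.5); m=np.zeros(((y1-y0)*ss,(x1-x0)*ss),np.uint8)
    cv2.fillConvexPoly(m,np.round(q*16).astype(np.int32),255,shift=4)
    return cv2.resize(m,(x1-x0,y1-y0),interpolation=cv2.INTER_AREA)/255.
def box(x0,x1,y0,y1,z0,z1): return np.array([(x,y,z) for x in(x0,x1) for y in(y0,y1) for z in(z0,z1)])
def fitsil(c,mask,win,pts,p0):
    from scipy.optimize import minimize
    f=lambda p:((sil(c,W([p[0],p[1],p[2]/100],pts),win)-mask)**2).sum()
    p=[p0[0],p0[1],p0[2]*100]
    for k in range(3): 
        r=minimize(f,p,method='Nelder-Mead',options=dict(initial_simplex=[p,[p[0]+4,p[1],p[2]],[p[0],p[1]+4,p[2]],[p[0],p[1],p[2]+4]])); p=r.x
    return p*[1,1,.01],r.fun
if __name__=='__main__':
    t=top['color'].astype(float); sat=(t.max(2)-t.min(2))/t.max(2)
    win=(226,163,248,186); x0,y0,x1,y1=win
    m=np.clip((.40-sat[y0:y1,x0:x1])/.34,0,1); m[m<.2]=0
    print('tongue top',fitsil(top,m,win,box(-135,-30,-13,13,0,14),[628,42,.17]))
    t=sc['color'].astype(float); sat=(t.max(2)-t.min(2))/t.max(2)
    win=(258,209,279,232);x0,y0,x1,y1=win
    print(np.round(sat[y0:y1,x0:x1]*100).astype(int))
    crop(top,155,155,205,210,10,'pics/t2.png',cv2.INTER_NEAREST)
    crop(sc,292,172,342,208,12,'pics/s2.png',cv2.INTER_NEAREST)
E
python3 fit3.py
```

```text
tile px [142 118  91] wood [171 146 101]
tongue top (array([6.26458391e+02, 4.67818224e+01, 1.94415721e-01]), np.float64(2.371785382766587))
[[43 43 42 42 43 41 42 42 44 41 41 42 41 40 39 38 40 41 41 43 42]
 [42 42 42 43 42 43 43 43 43 42 41 41 38 39 40 40 42 42 43 43 43]
 [42 43 42 43 42 43 41 42 42 41 38 39 40 41 43 43 43 43 43 42 41]
 [42 43 42 43 43 42 42 41 40 40 41 42 42 42 43 44 43 43 41 41 39]
 [43 42 43 42 42 41 40 40 41 42 44 42 40 40 43 42 42 40 39 39 39]
 [42 42 42 41 40 40 41 42 44 46 35 47 42 41 41 41 40 39 39 39 39]
 [42 42 41 40 42 43 44 46 45 25 12 11 49 45 40 39 39 39 39 39 40]
 [42 40 42 43 44 44 44 37  7  9 13 11  5 40 46 40 39 40 40 41 42]
 [42 41 40 39 42 42 24  8 11  8  9  8 12  6 14 48 44 42 43 42 39]
 [40 38 38 39 41 25 13 11  7  6  7  8  8 10 10 14 39 46 41 39 38]
 [37 39 40 42 44 11 16  8  8  7  7  8  6  8  9 10  8 28 47 44 40]
 [40 42 42 42 42  4 21  9  7  8  7  6  7  7  7  8 11  8 14 39 47]
 [42 42 42 42 42 24 28 13  9  8  7  7  7  5  7  7  7 10 10  8 27]
 [42 42 42 42 43 42 34 27 15 10  8  8  7  7  7  7  7  8  9 10  9]
 [42 42 43 42 38 38 38 36  1 20 13  8  8  8  8  8  7  7  8  8 10]
 [39 40 39 37 37 37 39 40 40 19 26 16 12  8  8  7  7  7  7  7  8]
 [35 35 37 38 38 39 38 40 39 41 33  6 20 13  9  7  8  7  7  6  6]
 [37 38 39 39 38 38 38 41 42 43 41 46 18 25 16 10  8  8  7  8  7]
 [39 39 39 39 39 40 42 42 41 41 39 38 41 32  3 21 12  9  8  8  7]
 [39 39 40 40 42 43 43 41 40 39 39 41 41 42 42 17 25 16 10  7  6]
 [39 41 41 43 42 42 40 38 40 41 40 41 41 41 42 44 32  6 19 12  8]
 [41 43 43 41 40 39 40 41 40 42 41 41 41 41 43 43 44 45  4 20 11]
 [43 41 41 40 41 41 41 42 41 40 42 42 43 42 42 42 43 44 45 35 20]]fit3.py:21: RuntimeWarning: invalid value encountered in divide
  t=sc['color'].astype(float); sat=(t.max(2)-t.min(2))/t.max(2)
```

```bash
ls pics
```

```text
s1.png
s2.png
scene0.png
t1.png
t1b.png
t2.png
top0.png
```

View pics/t2.png

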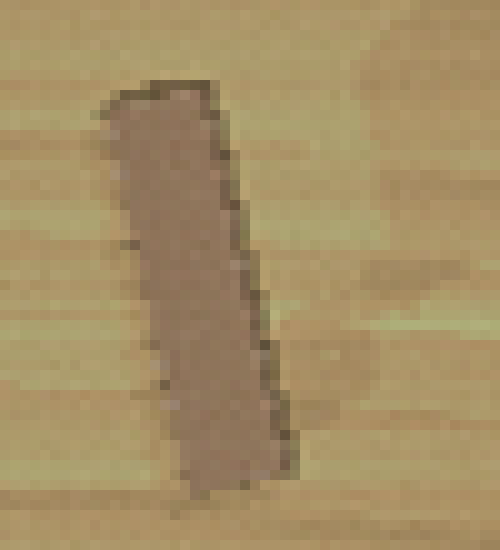

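View pics/s2.png

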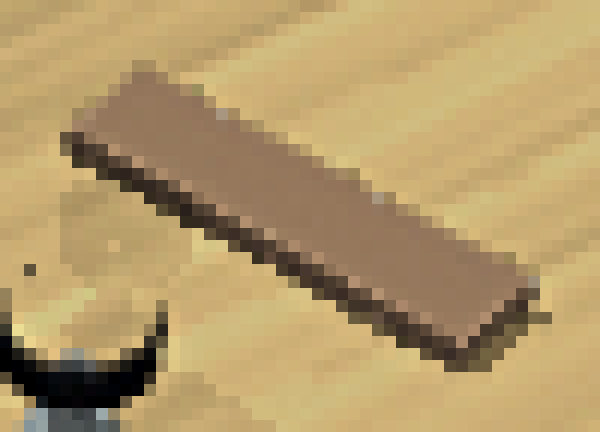

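```bash
cat > fit4.py <<'E'
from fit3 import *
def satm(c): 
    t=c['color'].astype(float); mx=np.maximum(t.max(2),1); return (mx-t.min(2))/mx
def mk(c,win,hi=.40,lo=.08):
    x0,y0,x1,y1=win; m=np.clip((hi-satm(c)[y0:y1,x0:x1])/(hi-lo),0,1); m[m<.2]=0; return m
wt=(228,164,246,186); mt=mk(top,wt)
ws=(260,210,277,232); x0,y0,x1,y1=ws
v=sc['color'][y0:y1,x0:x1].astype(float); ms=mk(sc,ws,.40,.28)
tb=box(-135,-30,-13,13,0,14)
from scipy.optimize import minimize
def f(p,a=1,b=1):
    q=[p[0],p[1],p[2]/100]; w=W(q,tb)
    return a*((sil(top,w,wt)-mt)**2).sum()+b*((sil(sc,w,ws)-ms)**2).sum()
for a,b in((1,0),(0,1),(1,1)):
    p=np.array([628,42,17.])
    for k in range(3):
        r=minimize(f,p,args=(a,b),method='Nelder-Mead',options=dict(initial_simplex=[p,p+[4,0,0],p+[0,4,0],p+[0,0,4]])); p=r.x
    print(a,b,p,r.fun, f(p,1,0),f(p,0,1))
P=[p[0],p[1],p[2]/100]; pickle.dump(P,open('press.pkl','wb'))
def lines(c,pose,x0,y0,x1,y1,F,name):
    im=cv2.resize(c['color'][y0:y1,x0:x1,::-1],None,fx=F,fy=F,interpolation=cv2.INTER_CUBIC).copy()
    def pl(pts,col,closed=True):
        uv=(proj(c,W(pose,pts))-[x0,y0]+.5)*F-.5
        cv2.polylines(im,[np.round(uv).astype(int)],closed,col,1,cv2.LINE_AA)
    pl([(-135,-13,14),(-135,13,14),(-50,13,14),(-50,-13,14)],(0,0,255))
    pl([(-20,-30,120),(-20,30,120),(65,30,120),(65,-30,120)],(0,255,0))
    pl([(-20,-30,60),(-20,30,60)],(0,255,255),False)
    pl([(-50,29,20),(-20,22,20),(15,22,20)],(255,0,255),False);pl([(-50,-29,20),(-20,-22,20),(15,-22,20)],(255,0,255),False)
    a=np.linspace(0,6.28,40); pl(np.c_[21*np.cos(a),21*np.sin(a),0*a+185],(255,255,0))
    cv2.imwrite(name,im)
lines(top,P,205,115,265,190,8,'pics/ot.png'); lines(sc,P,250,180,335,265,7,'pics/os.png')
E
python3 fit4.py
```

```text
tile px [142 118  91] wood [171 146 101]
1 0 [626.47686825  46.19412353  18.87998575] 1.911327176900986 1.911327176900986 18.75646715941762
0 1 [627.15725375  42.27979685  18.33329528] 1.6968707075774427 20.194315877361145 1.6968707075774427
1 1 [626.88633261  43.25197362  17.52815318] 14.243497726606126 6.825414415256403 7.418083311349723
```

View pics/ot.png

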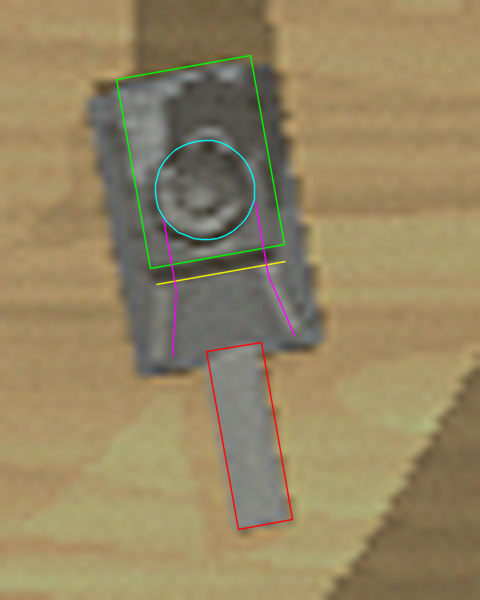

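View pics/os.png

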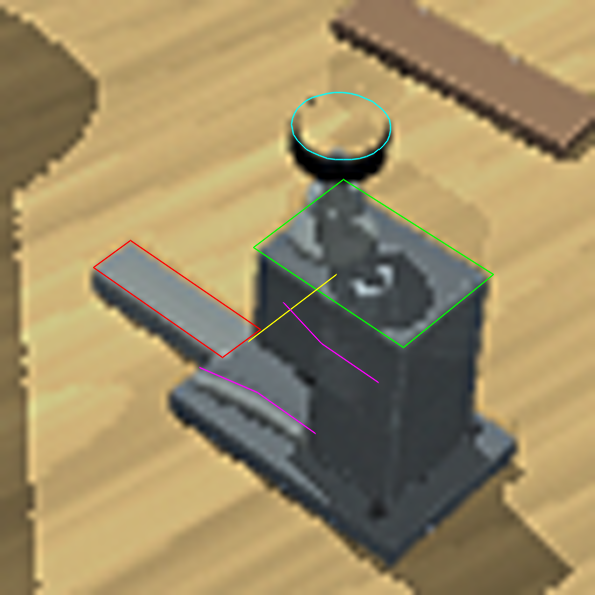

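```bash
cat > fit5.py <<'E'
from fit3 import *
# tile: manual corners of top face  (crop t2: x10 from 155,155 ; s2: x12 from 292,172)
TT=lambda p:(155+(p[0]+.5)/10-.5,155+(p[1]+.5)/10-.5)
SS=lambda p:(292+(p[0]+.5)/12-.5,172+(p[1]+.5)/12-.5)
tp=[((108,103),(75,20,10)),((208,88),(75,-20,10)),((188,495),(-75,20,10)),((285,478),(-75,-20,10))]
sp=[((540,292),(75,20,10)),((465,348),(75,-20,10)),((68,133),(-75,-20,10)),((143,65),(-75,20,10))]
def go(k):
    def res(p):
        r=[]
        if k!='s': r+=[proj(top,W(p,q))[0]-TT(a) for a,q in tp]
        if k!='t': r+=[proj(sc,W(p,q))[0]-SS(a) for a,q in sp]
        return np.concatenate(r)
    r=least_squares(res,[500,200,.15]); print(k,r.x,np.round(r.fun,1))
for k in 'tsb': go(k)
for n in('top','scene'):
    print(n,[finder.find_in('board',n)[0]])
E
python3 fit5.py
```

```text
tile px [142 118  91] wood [171 146 101]
t [4.80818577e+02 2.58795017e+02 2.01343526e-01] [-0.1  0.4  0.3 -0.2 -0.4  0.1  0.3 -0.3]
s [4.85463027e+02 2.54491378e+02 2.13895142e-01] [ 0.2 -0.6 -0.2  0.4 -0.2 -0.2  0.2  0.3]
b [4.82308122e+02 2.57484686e+02 2.05839792e-01] [ 0.1  0.   0.5 -0.6  0.  -0.3  0.7 -0.7  0.1 -1.3 -0.3 -0.3 -0.1 -1.1
  0.4 -0.4]
top [{'extent': [299.1, 133.0, 348.4, 213.0], 'conf': 0.78}]
scene [{'extent': [156.5, 229.0, 222.3, 313.4], 'conf': 0.7}]
```

```bash
cat > fit6.py <<'E'
from fit3 import *
B=lambda p:(290+(p[0]+.5)/8-.5,125+(p[1]+.5)/8-.5)
Z=lambda p:((p[0]+.5)/1.5-.5,(p[1]+.5)/1.5-.5)
tp=[(B((190,62)),(140,65,12)),(B((452,122)),(140,-65,12)),(Z((447,305)),(-140,65,12)),(Z((492,318)),(-140,-65,12))]
sp=[(Z((237,362)),(-140,-65,12)),(Z((297,345)),(-140,65,12)),(Z((330,445)),(140,65,12)),(Z((270,463)),(140,-65,12))]
def go(k):
    def res(p):
        r=[]
        if k!='s': r+=[proj(top,W(p,q))[0]-a for a,q in tp]
        if k!='t': r+=[proj(sc,W(p,q))[0]-a for a,q in sp]
        return np.concatenate(r)
    r=least_squares(res,[500,-250,-.15]); print(k,r.x,np.round(r.fun,1)); return r.x
for k in 'tsb': p=go(k)
print('clear',W(p,[(-35,0,12)]))
E
python3 fit6.py
```

```text
tile px [142 118  91] wood [171 146 101]
t [ 5.25696473e+02 -2.95404165e+02 -2.41253365e-01] [-0.2 -0.6  0.5  0.  -2.   0.5  1.7  0.1]
s [ 5.31590009e+02 -2.95885032e+02 -2.41859621e-01] [ 0.2 -1.4 -0.7 -0.9  2.7 -0.6 -2.2  2. ]
b [ 5.28678893e+02 -2.95523124e+02 -2.41493849e-01] [-0.2 -1.4  0.6 -0.7 -2.  -0.3  1.7 -0.7 -0.1 -2.  -1.  -1.5  2.3 -1.3
 -2.6  1.2]
clear [[ 494.69453033 -287.15275564   12.        ]]
```

```bash
cat > d.py <<'E'
import sys; from h import *
def heading(s):
    w,x,y,z=s['orientation']; X=R.from_quat([x,y,z,w]).as_matrix()[:,0]; return np.arctan2(X[1],X[0])
def delta(x,y,z,th):
    s=sensors.sense(); h=heading(s); d=np.array([x,y,z])-s['tcp_pos']
    for lab,a in(('cur-heading',h),('tgt-heading',th)):
        print(lab,'dx %.1f dy %.1f dz %.1f'%(d[0]*np.cos(a)+d[1]*np.sin(a),d[0]*np.sin(a)-d[1]*np.cos(a),-d[2]),'dist %.0f'%np.linalg.norm(d))
    print('yaw %.4f'%(h-th),'t',round(s['t'],2),'pos',np.round(s['tcp_pos'],1),'h %.3f'%h,'F',np.round(s['wrist_force'],1),'open %.1f'%s['opening'],'q',np.round(s['qpos'],2))
if __name__=='__main__': delta(*map(float,sys.argv[1:5]))
E
python3 d.py 458.5 251.5 260 .205
```

```text
cur-heading dx 516.3 dy -633.3 dz -28.6 dist 818
tgt-heading dx 425.1 dy -697.8 dz -28.6 dist 818
yaw 0.1368 t 0.8 pos [ 184.4 -518.2  231.4] h 0.342 F [-0.   0.5  0.1] open 85.4 q [-1.44  0.38  1.3   0.    1.46 -0.22]
```

Call:
{"method": "servo_tool", "body": {"plan": [[85,[0,0,-14],0.0684],[85,[0,0,-14],0.0684],[85,[20,-33,0],0],[85,[20,-33,0],0],[85,[20,-33,0],0]]}}

```text
t: 1.22
tcp_pos: [223.0, -407.8, 259.2]
orientation: [0.0, 0.995, 0.102, 0.0]
wrist_force: [0.3, 0.0, -0.3]
opening: 85.1
```

Call:
{"method": "servo_tool", "body": {"plan": [[85,[20,-33,0],0],[85,[20,-33,0],0],[85,[20,-33,0],0],[85,[20,-33,0],0],[85,[20,-33,0],0]]}}

```text
t: 1.63
tcp_pos: [287.4, -225.3, 259.4]
orientation: [0.0, 0.995, 0.102, 0.0]
wrist_force: [0.9, -0.1, -1.3]
opening: 85.1
```

Call:
{"method": "servo_tool", "body": {"plan": [[85,[20,-33,0],0],[85,[20,-33,0],0],[85,[20,-33,0],0],[85,[20,-33,0],0],[85,[20,-33,0],0]]}}

```text
t: 2.05
tcp_pos: [351.7, -43.3, 259.6]
orientation: [0.0, 0.995, 0.102, 0.0]
wrist_force: [1.0, -1.1, 0.5]
opening: 85.1
```

Call:
{"method": "servo_tool", "body": {"plan": [[85,[20,-33,0],0],[85,[20,-33,0],0],[85,[20,-33,0],0],[85,[20,-33,0],0],[85,[20,-33,0],0]]}}

```text
t: 2.47
tcp_pos: [416.0, 138.9, 259.5]
orientation: [0.0, 0.995, 0.103, 0.0]
wrist_force: [0.6, -0.9, 0.3]
opening: 85.2
```

```bash
python3 d.py 458.5 251.5 260 .205
```

```text
cur-heading dx 64.6 dy -101.6 dz -0.5 dist 120
tgt-heading dx 64.5 dy -101.6 dz -0.5 dist 120
yaw 0.0004 t 2.47 pos [416.  138.9 259.5] h 0.205 F [ 0.6 -0.9  0.3] open 85.2 q [ 0.05  0.16  1.53 -0.    1.45  1.42]
```

Call:
{"method": "servo_tool", "body": {"plan": [[85,[16,-25,0],0],[85,[16,-25,0],0],[85,[16,-25,0],0],[85,[14,-22,30],0],[75,[0,0,40],0]]}}

```text
t: 2.88
tcp_pos: [459.3, 248.1, 190.5]
orientation: [-0.001, 0.995, 0.104, 0.004]
wrist_force: [0.5, -0.1, -2.0]
opening: 75.8
```

Call:
{"method": "servo_tool", "body": {"plan": [[75,[0,0,40],0],[75,[0,0,40],0],[75,[0,0,30],0],[75,[0,0,10],0],[75,[0,0,0],0]]}}

```text
t: 3.3
tcp_pos: [455.5, 243.9, 66.7]
orientation: [0.0, 0.995, 0.102, -0.003]
wrist_force: [-0.4, 0.3, -0.0]
opening: 74.9
```

```bash
python3 d.py 458.5 251.5 0 .205; python3 - <<'E'
from h import *
crop(imaging.snapshot('top'),140,130,220,210,7,'pics/g1.png'); crop(imaging.snapshot('scene'),270,130,360,220,7,'pics/g1s.png')
E
```

```text
cur-heading dx 4.4 dy -6.8 dz 66.7 dist 67
tgt-heading dx 4.4 dy -6.8 dz 66.7 dist 67
yaw -0.0001 t 3.3 pos [455.5 243.9  66.7] h 0.205 F [-0.4  0.3 -0. ] open 74.9 q [ 0.26  0.51  1.62 -0.    1.01  1.63]
```

View pics/g1.png

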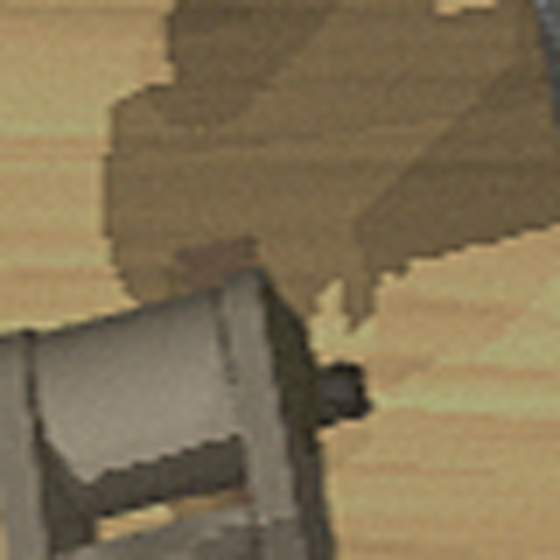

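View pics/g1s.png

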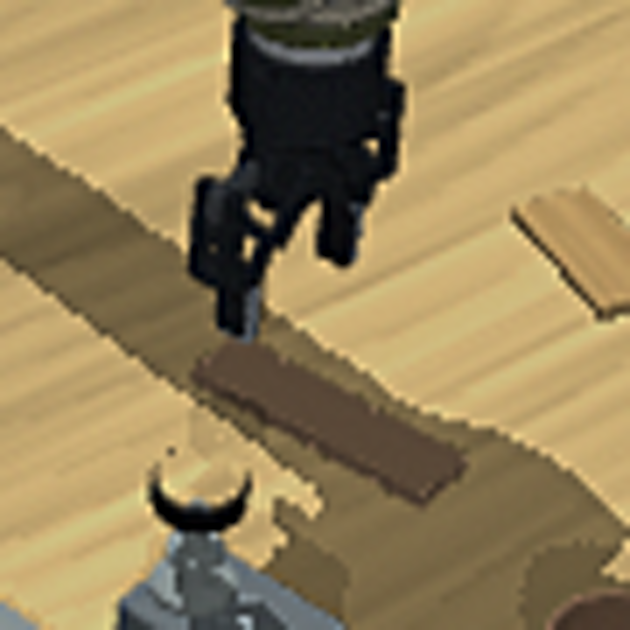

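Call:
{"method": "servo_tool", "body": {"plan": [[70,[4.4,-6.8,20],0],[70,[0,0,25],0],[70,[0,0,12],0],[70,[0,0,5],0],[70,[0,0,4],0]]}}

```text
t: 3.82
tcp_pos: [460.5, 252.0, 4.1]
orientation: [-0.0, 0.995, 0.102, 0.001]
wrist_force: [0.6, 0.1, 0.3]
opening: 69.9
```

```bash
python3 d.py 458.5 251.5 0 .205; python3 - <<'E'
from h import *
crop(imaging.snapshot('scene'),280,150,340,210,10,'pics/g2s.png')
E
```

```text
cur-heading dx -2.1 dy 0.1 dz 4.1 dist 5
tgt-heading dx -2.1 dy 0.1 dz 4.1 dist 5
yaw -0.0000 t 3.82 pos [460.5 252.    4.1] h 0.205 F [0.6 0.1 0.3] open 69.9 q [0.28 0.62 1.66 0.   0.86 1.64]
```

View pics/g2s.png

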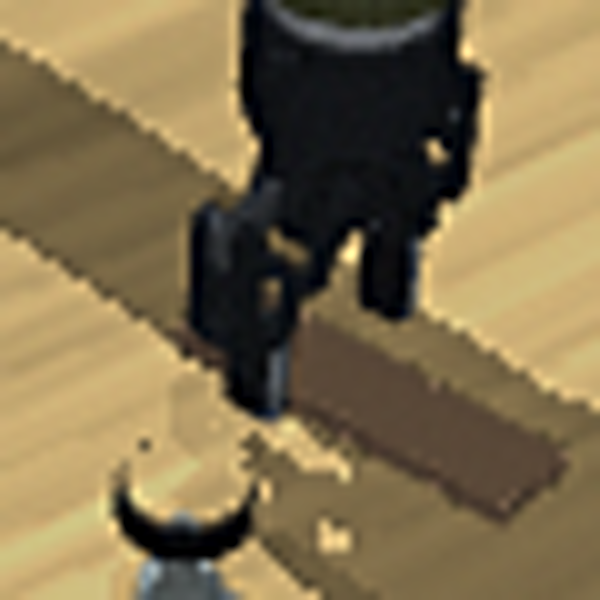

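Call:
{"method": "servo_tool", "body": {"plan": [[60,[-2,0,2],0],[50,[0,0,1.5],0],[36,[0,0,0],0],[30,[0,0,0],0],[30,[0,0,0],0]]}}

```text
t: 4.28
tcp_pos: [458.1, 251.5, 0.9]
orientation: [-0.0, 0.995, 0.102, 0.001]
wrist_force: [-2.1, -0.3, 5.6]
opening: 37.7
```

Call:
{"method": "servo_tool", "body": {"plan": [[30,[0,0,0],0],[30,[0,0,0],0],[30,[0,0,0],0]]}}

```text
t: 4.53
tcp_pos: [458.1, 251.5, 0.9]
orientation: [-0.0, 0.995, 0.102, 0.001]
wrist_force: [-1.1, 0.8, 5.8]
opening: 38.1
```

Call:
{"method": "servo_tool", "body": {"plan": [[30,[0,0,-10],0],[30,[0,0,-20],0],[30,[0,0,-20],0],[30,[0,0,-10],0],[30,[0,0,0],0]]}}

```text
t: 4.95
tcp_pos: [458.9, 251.8, 62.3]
orientation: [-0.0, 0.995, 0.102, 0.002]
wrist_force: [0.1, -0.9, -1.2]
opening: 38.1
```

```bash
python3 d.py 458.5 251.5 60 .205; python3 - <<'E'
from h import *
crop(imaging.snapshot('scene'),270,140,350,210,8,'pics/g3s.png')
crop(imaging.snapshot('top'),140,130,220,210,7,'pics/g3.png')
E
```

```text
cur-heading dx -0.5 dy 0.2 dz 2.3 dist 2
tgt-heading dx -0.5 dy 0.2 dz 2.3 dist 2
yaw 0.0000 t 4.95 pos [458.9 251.8  62.3] h 0.205 F [ 0.1 -0.9 -1.2] open 38.1 q [0.28 0.52 1.62 0.   1.   1.64]
```

View pics/g3s.png

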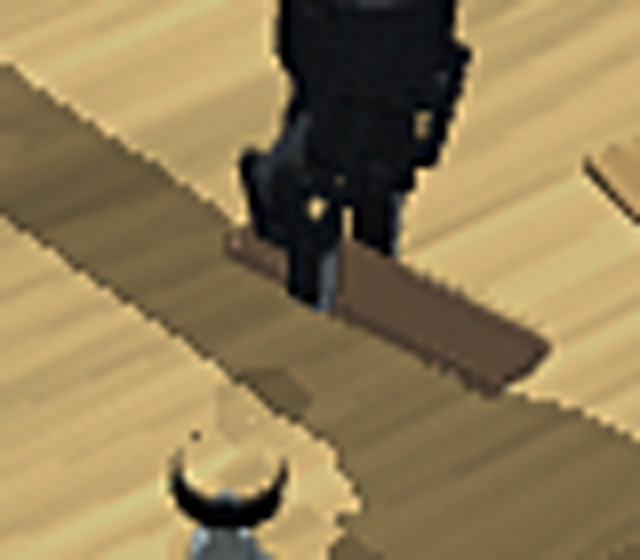

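View pics/g3.png

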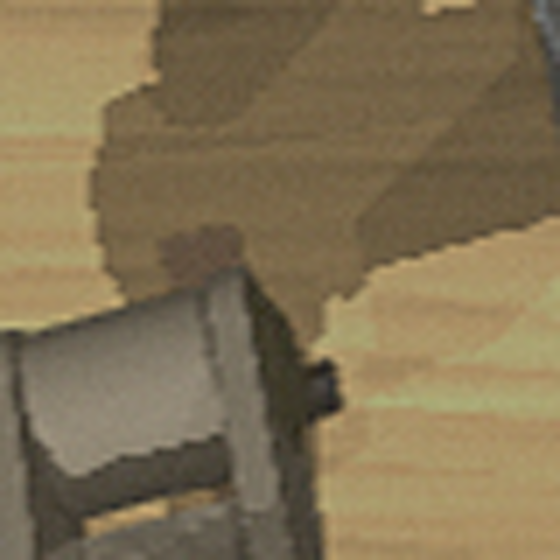

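```bash
python3 d.py 459.7 12.8 45 .186
```

```text
cur-heading dx -46.6 dy 234.0 dz 14.8 dist 239
tgt-heading dx -42.1 dy 234.8 dz 14.8 dist 239
yaw 0.0190 t 5.05 pos [457.7 251.4  59.8] h 0.205 F [ 0.2  0.2 -1.4] open 38.1 q [0.28 0.53 1.62 0.   1.   1.64]
```

Call:
{"method": "servo_tool", "body": {"plan": [[30,[-6,34,0],0.019],[30,[-6,34,0],0],[30,[-6,34,0],0],[30,[-6,34,0],0],[30,[-6,34,0],0]]}}

```text
t: 5.47
tcp_pos: [459.6, 77.4, 58.8]
orientation: [-0.0, 0.996, 0.093, -0.001]
wrist_force: [0.9, -0.4, -0.7]
opening: 38.0
```

Call:
{"method": "servo_tool", "body": {"plan": [[30,[-6,34,0],0],[30,[-6,30,0],0],[30,[0,0,15],0],[30,[0,0,0],0],[30,[0,0,0],0]]}}

```text
t: 5.88
tcp_pos: [459.6, 13.9, 43.8]
orientation: [-0.001, 0.996, 0.093, -0.002]
wrist_force: [-0.1, 0.0, -1.3]
opening: 37.9
```

```bash
python3 d.py 459.7 12.8 45 .186; python3 - <<'E'
from h import *
crop(imaging.snapshot('scene'),230,150,330,250,7,'pics/g4s.png')
crop(imaging.snapshot('top'),200,110,270,200,7,'pics/g4.png')
E
```

```text
cur-heading dx -0.1 dy 1.1 dz -1.2 dist 2
tgt-heading dx -0.1 dy 1.1 dz -1.2 dist 2
yaw -0.0006 t 5.88 pos [459.6  13.9  43.8] h 0.185 F [-0.1  0.  -1.3] open 37.9 q [-0.23  0.48  1.8   0.    0.87  1.16]
```

View pics/g4s.png

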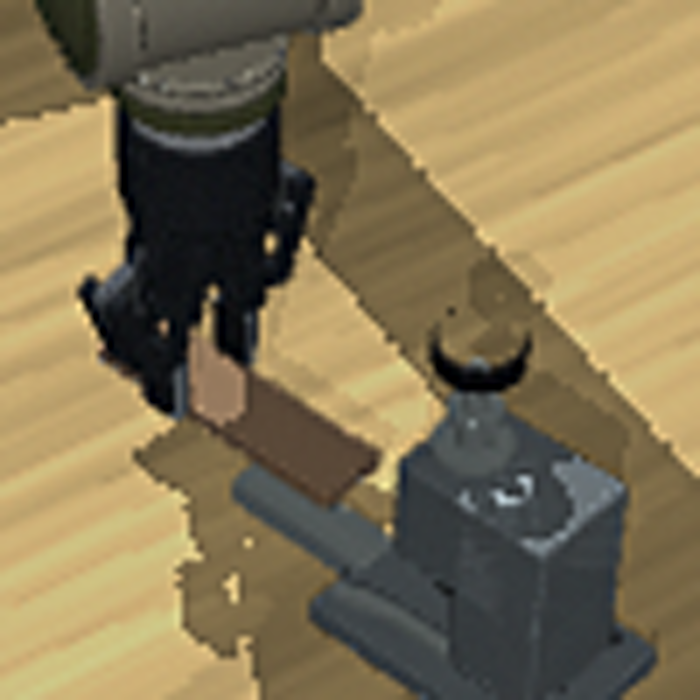

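View pics/g4.png

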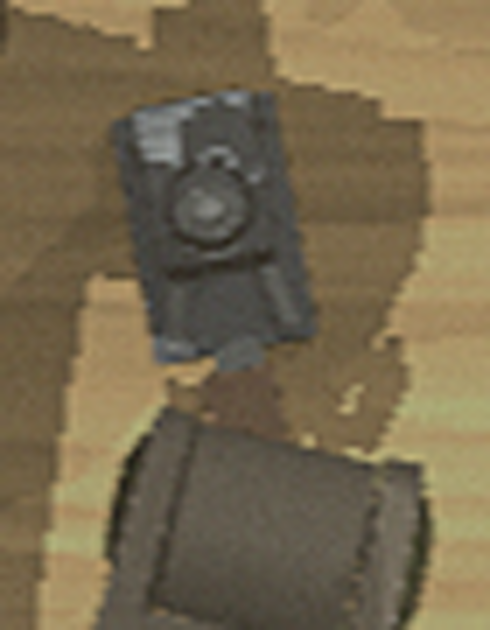

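Call:
{"method": "servo_tool", "body": {"plan": [[30,[0,1,14],0],[30,[0,0,11],0],[30,[0,0,1],0],[30,[0,0,0],0]]}}

```text
t: 6.32
tcp_pos: [460.5, 13.5, 18.8]
orientation: [-0.0, 0.996, 0.094, -0.0]
wrist_force: [-0.1, 0.1, -0.6]
opening: 38.1
```

```bash
python3 d.py 459.7 12.8 16 .186; python3 - <<'E'
from h import *
import pickle
cs={n:imaging.snapshot(n) for n in('top','scene')}; pickle.dump(cs,open('c5.pkl','wb'))
crop(cs['scene'],245,190,305,240,12,'pics/g5s.png')
crop(cs['top'],215,145,255,185,14,'pics/g5.png')
E
```

```text
cur-heading dx -0.9 dy 0.5 dz 2.8 dist 3
tgt-heading dx -0.9 dy 0.5 dz 2.8 dist 3
yaw 0.0013 t 6.32 pos [460.5  13.5  18.8] h 0.187 F [-0.1  0.1 -0.6] open 38.1 q [-0.23  0.52  1.83  0.    0.79  1.15]
```

View pics/g5s.png

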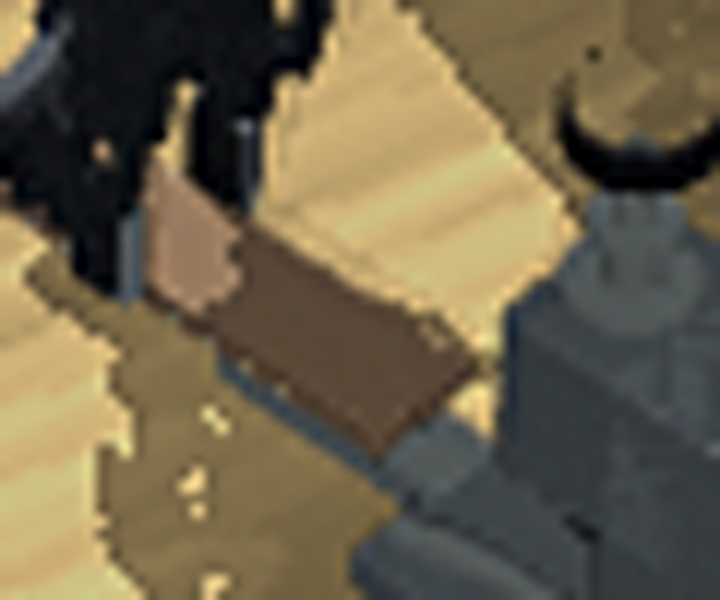

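View pics/g5.png

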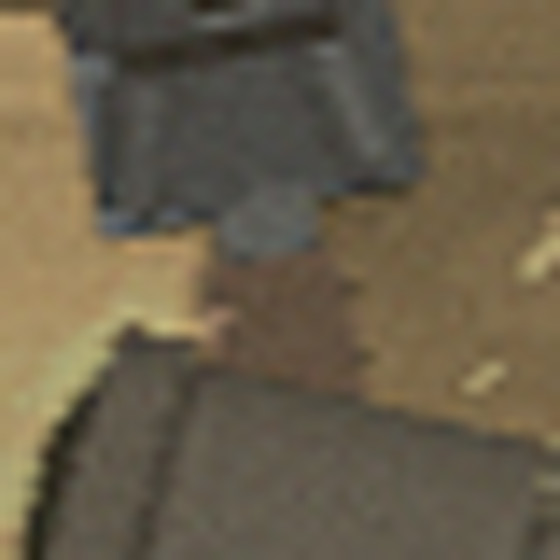

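```bash
python3 - <<'E'
from h import *; import pickle
cs=pickle.load(open('c5.pkl','rb'))
def fr(p,w):
    d=w[:,:2]-np.array(p[:2]); c,s=np.cos(p[2]),np.sin(p[2]); return np.c_[d[:,0]*c+d[:,1]*s,-d[:,0]*s+d[:,1]*c]
t=lambda p:(215+(p[0]+.5)/14-.5,145+(p[1]+.5)/14-.5)
s=lambda p:(245+(p[0]+.5)/12-.5,190+(p[1]+.5)/12-.5)
z=18.8-.9+10
print(fr((626.48,46.19,.1888),ray(cs['top'],[t((203,258)),t((350,242)),t((212,320)),t((362,340))],z)))
print(fr((627.16,42.28,.1833),ray(cs['scene'],[s((478,362)),s((382,442)),s((210,322)),s((258,222))],z)))
print('tcp', fr((626.8,44.2,.186),np.array([[460.5,13.5,0]])))
im=cs['top']['color']; print(im[145+19,225:246].tolist())
E
```

```text
[[-66.93456597  18.52904322]
 [-70.10253038 -20.79982599]
 [-83.67622871  19.26759099]
 [-96.44772117 -19.02285291]]
[[ -67.70543918   22.08630809]
 [ -66.09108683  -18.71464608]
 [-131.79689802  -18.30288576]
 [-149.96781368   19.98136404]]
tcp [[-169.10895834    0.58327485]]
[[167, 146, 102], [165, 145, 100], [172, 151, 104], [158, 128, 96], [122, 100, 75], [105, 86, 66], [101, 79, 65], [95, 79, 61], [99, 78, 64], [98, 77, 62], [95, 77, 58], [100, 86, 69], [97, 79, 61], [97, 82, 66], [112, 95, 73], [124, 105, 73], [117, 98, 72], [115, 98, 69], [117, 98, 69], [112, 95, 64], [111, 97, 64]]
```

Call:
{"method": "servo_tool", "body": {"plan": [[30,[0,0.5,2],0],[30,[0,0,1],0],[30,[0,0,0],0]]}}

```text
t: 6.67
tcp_pos: [460.8, 12.2, 16.0]
orientation: [0.0, 0.996, 0.093, 0.0]
wrist_force: [0.4, 0.8, -0.7]
opening: 38.1
```

Call:
{"method": "servo_tool", "body": {"plan": [[30,[7,0,0],0],[30,[9,0,0],0],[30,[9,0,0],0],[30,[5,0,0],0],[30,[0,0,0],0]]}}

```text
t: 7.08
tcp_pos: [491.7, 17.9, 15.8]
orientation: [0.0, 0.996, 0.093, 0.001]
wrist_force: [0.3, 0.4, -0.2]
opening: 38.0
```

```bash
python3 d.py 541.7 28.2 15 .186
```

```text
cur-heading dx 51.0 dy -0.9 dz 0.8 dist 51
tgt-heading dx 51.0 dy -0.9 dz 0.8 dist 51
yaw 0.0004 t 7.08 pos [491.7  17.9  15.8] h 0.186 F [ 0.3  0.4 -0.2] open 38.0 q [-0.2   0.56  1.74  0.    0.84  1.18]
```

Call:
{"method": "servo_tool", "body": {"plan": [[30,[7,-0.6,0],0],[30,[7,0,0],0],[30,[0,0,0],0]]}}

```text
t: 7.33
tcp_pos: [505.3, 21.0, 15.9]
orientation: [0.0, 0.996, 0.093, 0.001]
wrist_force: [0.2, -0.2, -0.7]
opening: 38.3
```

Call:
{"method": "servo_tool", "body": {"plan": [[30,[6,0,0],0],[30,[6,0,0],0],[30,[6,0,0],0],[30,[0,0,0],0]]}}

```text
t: 7.67
tcp_pos: [522.9, 24.3, 15.9]
orientation: [0.0, 0.996, 0.093, 0.001]
wrist_force: [-0.5, -0.3, -1.0]
opening: 38.3
```

```bash
python3 d.py 541.7 28.2 15 .186; python3 - <<'E'
from h import *
import pickle
cs={n:imaging.snapshot(n) for n in('top','scene')}; pickle.dump(cs,open('c5.pkl','wb'))
crop(cs['scene'],245,190,325,250,9,'pics/g6s.png')
crop(cs['top'],215,130,255,170,14,'pics/g6.png')
E
```

```text
cur-heading dx 19.2 dy -0.3 dz 0.9 dist 19
tgt-heading dx 19.2 dy -0.3 dz 0.9 dist 19
yaw 0.0001 t 7.67 pos [522.9  24.3  15.9] h 0.186 F [-0.5 -0.3 -1. ] open 38.3 q [-0.18  0.6   1.65  0.    0.89  1.2 ]
```

View pics/g6s.png

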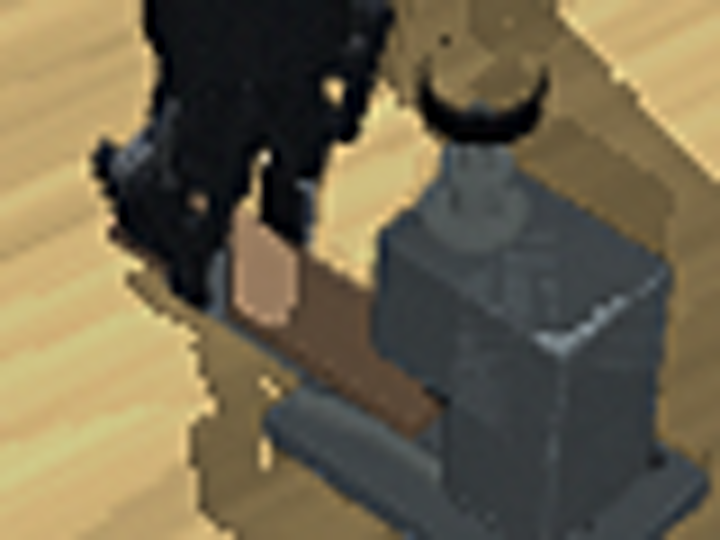

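View pics/g6.png

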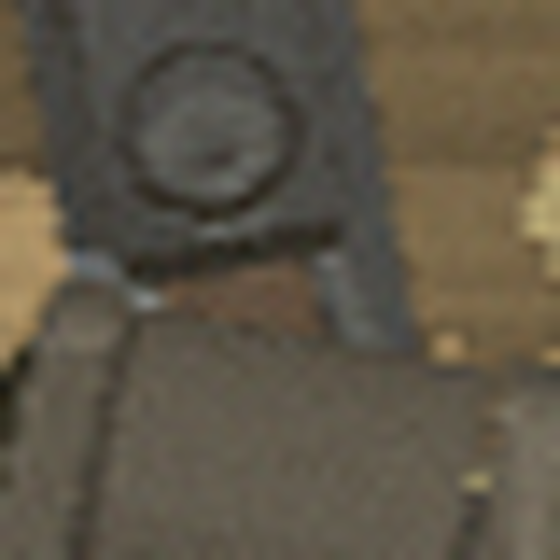

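Call:
{"method": "servo_tool", "body": {"plan": [[30,[5,0,0],0],[30,[5,0,0],0],[30,[4,0,0],0],[30,[2,0,0],0],[30,[0,0,0],0]]}}

```text
t: 8.18
tcp_pos: [537.8, 27.3, 15.8]
orientation: [0.0, 0.996, 0.093, 0.0]
wrist_force: [0.1, -0.7, -1.1]
opening: 38.1
```

Call:
{"method": "servo_tool", "body": {"plan": [[30,[1.5,0,0],0],[30,[1.5,0,0],0],[30,[0,0,0],0]]}}

```text
t: 8.43
tcp_pos: [540.4, 27.8, 15.8]
orientation: [0.0, 0.996, 0.093, 0.0]
wrist_force: [-0.1, -0.5, -0.8]
opening: 38.0
```

Call:
{"method": "servo_tool", "body": {"plan": [[30,[1.5,0,0],0],[30,[1,0,0],0],[30,[1,0,0],0],[30,[0,0,0],0]]}}

```text
t: 8.77
tcp_pos: [543.1, 28.5, 15.6]
orientation: [-0.0, 0.996, 0.093, -0.001]
wrist_force: [-4.0, -1.1, -1.1]
opening: 38.4
```

Call:
{"method": "servo_tool", "body": {"plan": [[30,[1.5,0,0],0],[30,[0,0,0],0]]}}

```text
t: 8.93
tcp_pos: [543.2, 28.7, 15.2]
orientation: [-0.0, 0.996, 0.093, -0.003]
wrist_force: [-8.3, -2.9, 0.6]
opening: 38.3
```

Call:
{"method": "servo_tool", "body": {"plan": [[30,[0,0,0.6],0],[30,[0,0,0],0]]}}

```text
t: 9.1
tcp_pos: [543.2, 28.7, 15.1]
orientation: [-0.0, 0.996, 0.093, -0.002]
wrist_force: [-9.9, -2.0, 5.0]
opening: 38.3
```

Call:
{"method": "servo_tool", "body": {"plan": [[60,[0,0,0],0],[60,[0,0,0],0],[60,[0,0,0],0],[60,[0,0,0],0]]}}

```text
t: 9.43
tcp_pos: [545.6, 28.7, 15.4]
orientation: [0.0, 0.996, 0.093, 0.001]
wrist_force: [1.1, 0.1, 0.0]
opening: 59.9
```

Call:
{"method": "servo_tool", "body": {"plan": [[60,[-1,0,-15],0],[60,[-5,0,-25],0],[60,[-10,0,-35],0],[60,[-10,0,-38],0],[60,[-5,0,-38],0]]}}

```text
t: 9.85
tcp_pos: [513.6, 23.0, 167.7]
orientation: [-0.0, 0.996, 0.093, -0.0]
wrist_force: [0.7, 0.0, 0.5]
opening: 60.1
```

```bash
python3 d.py 626.8 44.2 230 .186; python3 - <<'E'
from h import *
import pickle
cs={n:imaging.snapshot(n) for n in('top','scene')}; pickle.dump(cs,open('c6.pkl','wb'))
crop(cs['scene'],245,190,325,250,9,'pics/g7s.png')
E
```

```text
cur-heading dx 115.2 dy 0.1 dz -62.3 dist 131
tgt-heading dx 115.2 dy 0.1 dz -62.3 dist 131
yaw 0.0001 t 9.85 pos [513.6  23.  167.7] h 0.186 F [0.7 0.  0.5] open 60.1 q [-0.19  0.38  1.5   0.    1.26  1.2 ]
```

View pics/g7s.png

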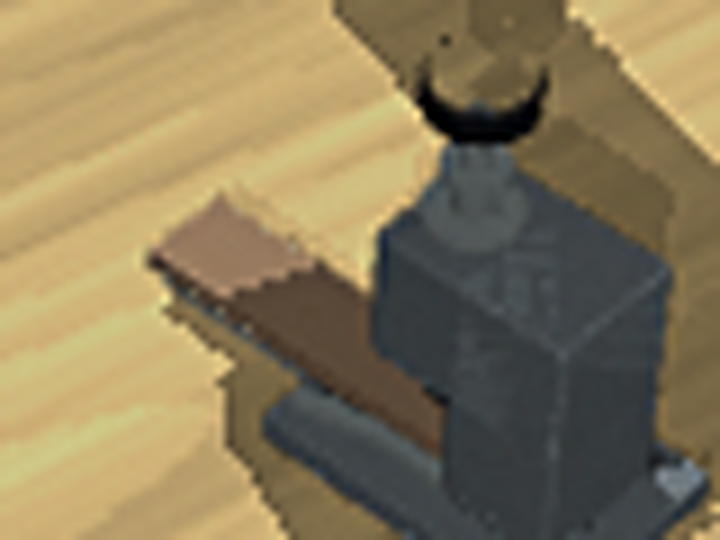

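Call:
{"method": "servo_tool", "body": {"plan": [[0,[0,0,-30],0],[0,[5,0,-28],0],[0,[28,0,-5],0],[0,[32,0,0],0],[0,[32,0,0],0]]}}

```text
t: 10.37
tcp_pos: [611.4, 41.2, 229.7]
orientation: [0.0, 0.996, 0.093, 0.001]
wrist_force: [0.4, -0.4, -0.3]
opening: 0.6
```

Call:
{"method": "servo_tool", "body": {"plan": [[0,[18,0,0],0],[0,[0,0,0],0],[0,[0,0,0],0],[0,[0,0,0],0]]}}

```text
t: 10.7
tcp_pos: [627.2, 44.3, 228.7]
orientation: [-0.0, 0.996, 0.093, -0.0]
wrist_force: [-0.0, 0.3, -0.5]
opening: -0.1
```

```bash
python3 d.py 626.8 44.2 190 .186; python3 - <<'E'
from h import *
import pickle
cs={n:imaging.snapshot(n) for n in('top','scene')}
crop(cs['scene'],245,130,335,230,6,'pics/g8s.png')
E
```

```text
cur-heading dx -0.4 dy 0.0 dz 38.7 dist 39
tgt-heading dx -0.4 dy 0.0 dz 38.7 dist 39
yaw 0.0001 t 10.7 pos [627.2  44.3 228.7] h 0.186 F [-0.   0.3 -0.5] open -0.1 q [-0.12  0.52  1.06 -0.    1.56  1.27]
```

View pics/g8s.png

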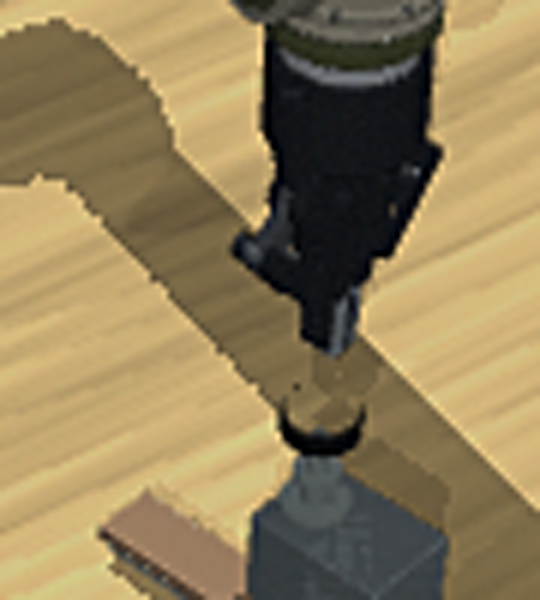

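Call:
{"method": "servo_tool", "body": {"plan": [[0,[0,0,20],0],[0,[0,0,14],0],[0,[0,0,4],0],[0,[0,0,3],0],[0,[0,0,0],0]]}}

```text
t: 11.22
tcp_pos: [627.5, 44.2, 188.5]
orientation: [0.0, 0.996, 0.093, 0.0]
wrist_force: [-0.1, 1.0, 1.0]
opening: 0.4
```

Call:
{"method": "servo_tool", "body": {"plan": [[0,[0,0,3],0],[0,[0,0,3],0],[0,[0,0,0],0]]}}

```text
t: 11.47
tcp_pos: [628.0, 44.2, 182.6]
orientation: [0.0, 0.996, 0.093, 0.001]
wrist_force: [1.1, 0.8, 2.6]
opening: 0.1
```

Call:
{"method": "servo_tool", "body": {"plan": [[0,[0,0,2],0],[0,[0,0,2],0],[0,[0,0,0],0]]}}

```text
t: 11.72
tcp_pos: [627.9, 44.2, 178.3]
orientation: [0.0, 0.996, 0.093, 0.0]
wrist_force: [1.4, 0.1, 3.2]
opening: 0.0
```

Knob contact at ~185; soft spring felt.

Call:
{"method": "servo_tool", "body": {"plan": [[0,[0,0,2],0],[0,[0,0,2],0],[0,[0,0,0],0]]}}

```text
t: 11.97
tcp_pos: [627.9, 44.2, 174.2]
orientation: [0.0, 0.996, 0.093, 0.0]
wrist_force: [1.0, -0.1, 5.2]
opening: 0.2
```

Call:
{"method": "servo_tool", "body": {"plan": [[0,[0,0,2],0],[0,[0,0,2],0],[0,[0,0,0],0]]}}

```text
t: 12.22
tcp_pos: [628.1, 44.2, 171.1]
orientation: [0.0, 0.996, 0.093, 0.001]
wrist_force: [1.1, -0.8, 11.4]
opening: 0.2
```

Call:
{"method": "servo_tool", "body": {"plan": [[0,[0,0,2],0],[0,[0,0,1],0],[0,[0,0,0],0]]}}

```text
t: 12.47
tcp_pos: [628.2, 44.2, 168.7]
orientation: [0.0, 0.996, 0.093, 0.001]
wrist_force: [-0.1, 0.6, 13.2]
opening: 0.1
```

Call:
{"method": "servo_tool", "body": {"plan": [[0,[0,0,1],0],[0,[0,0,1],0],[0,[0,0,0],0]]}}

```text
t: 12.72
tcp_pos: [628.3, 44.2, 168.0]
orientation: [0.001, 0.996, 0.093, 0.002]
wrist_force: [-1.5, 0.1, 19.5]
opening: 0.1
```

Call:
{"method": "servo_tool", "body": {"plan": [[0,[0,0,1],0],[0,[0,0,0],0],[0,[0,0,0],0]]}}

```text
t: 12.97
tcp_pos: [628.5, 44.2, 167.9]
orientation: [0.001, 0.996, 0.093, 0.003]
wrist_force: [-5.2, -1.0, 23.4]
opening: 0.1
```

Call:
{"method": "servo_tool", "body": {"plan": [[0,[0,0,0.5],0],[0,[0,0,0],0],[0,[0,0,0],0],[0,[0,0,0],0],[0,[0,0,0],0]]}}

```text
t: 13.38
tcp_pos: [628.6, 44.2, 167.9]
orientation: [0.001, 0.996, 0.093, 0.003]
wrist_force: [-6.2, -0.2, 26.1]
opening: -0.2
```

Call:
{"method": "servo_tool", "body": {"plan": [[0,[0,0,0],0],[0,[0,0,0],0],[0,[0,0,0],0],[0,[0,0,0],0],[0,[0,0,0],0]]}}

```text
t: 13.8
tcp_pos: [628.5, 44.2, 167.9]
orientation: [0.001, 0.996, 0.093, 0.003]
wrist_force: [-5.2, -0.8, 26.3]
opening: 0.1
```

Call:
{"method": "servo_tool", "body": {"plan": [[0,[0,0,0],0],[0,[0,0,0],0],[0,[0,0,0],0],[0,[0,0,0],0],[0,[0,0,0],0]]}}

```text
t: 14.22
tcp_pos: [628.5, 44.2, 167.9]
orientation: [0.001, 0.996, 0.093, 0.003]
wrist_force: [-4.6, -0.3, 26.6]
opening: 0.2
```

Call:
{"method": "servo_tool", "body": {"plan": [[0,[0,0,-5],0],[0,[0,0,-6],0],[0,[0,0,-8],0],[0,[0,0,-20],0],[0,[0,0,-25],0]]}}

```text
t: 14.63
tcp_pos: [626.6, 44.4, 226.2]
orientation: [-0.001, 0.996, 0.093, -0.003]
wrist_force: [1.1, 0.4, 1.1]
opening: 0.0
```

Call:
{"method": "servo_tool", "body": {"plan": [[0,[-36,0,0],0],[40,[-36,0,0],0],[60,[-30,0,0],0],[60,[0,0,0],0]]}}

```text
t: 14.97
tcp_pos: [522.4, 25.5, 227.3]
orientation: [-0.001, 0.996, 0.093, -0.002]
wrist_force: [1.0, -0.1, 1.1]
opening: 35.8
```

```bash
python3 d.py 541.7 28.2 100 .186; python3 - <<'E'
from h import *
import pickle
cs={n:imaging.snapshot(n) for n in('top','scene')}; pickle.dump(cs,open('c7.pkl','wb'))
crop(cs['scene'],245,130,335,250,5,'pics/g9s.png')
E
```

```text
cur-heading dx 19.4 dy 0.9 dz 127.3 dist 129
tgt-heading dx 19.4 dy 0.9 dz 127.3 dist 129
yaw -0.0003 t 14.97 pos [522.4  25.5 227.3] h 0.186 F [ 1.  -0.1  1.1] open 35.8 q [-0.18  0.34  1.37 -0.    1.43  1.21]
```

View pics/g9s.png

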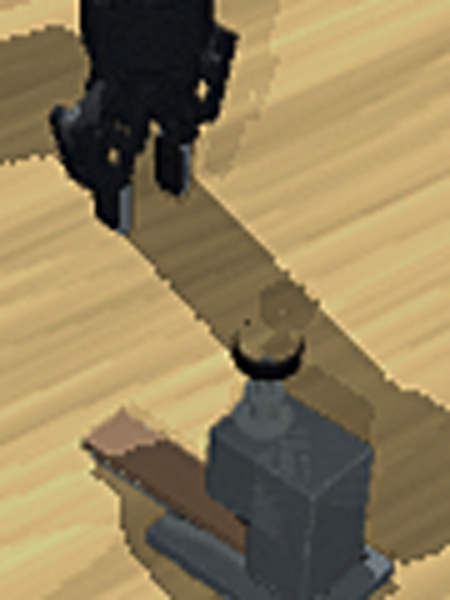

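Call:
{"method": "servo_tool", "body": {"plan": [[60,[0,0.9,35],0],[60,[0,0,40],0],[60,[5,0,40],0],[60,[5,0,40],0],[60,[5,0,30],0]]}}

```text
t: 15.48
tcp_pos: [542.3, 27.6, 39.1]
orientation: [-0.0, 0.996, 0.093, -0.002]
wrist_force: [-0.3, -0.1, 0.1]
opening: 59.9
```

```bash
python3 d.py 541 28.2 15.5 .186
```

```text
cur-heading dx -1.2 dy -0.8 dz 23.6 dist 24
tgt-heading dx -1.2 dy -0.8 dz 23.6 dist 24
yaw 0.0001 t 15.48 pos [542.3  27.6  39.1] h 0.186 F [-0.3 -0.1  0.1] open 59.9 q [-0.17  0.59  1.58  0.    0.98  1.22]
```

Call:
{"method": "servo_tool", "body": {"plan": [[60,[-1.5,-0.8,10],0],[60,[0,0,8],0],[60,[0,0,4],0],[60,[0,0,0],0]]}}

```text
t: 15.82
tcp_pos: [541.2, 27.9, 20.2]
orientation: [-0.0, 0.996, 0.093, -0.0]
wrist_force: [-0.2, 0.2, 0.3]
opening: 59.8
```

Call:
{"method": "servo_tool", "body": {"plan": [[45,[0,0,0],0],[30,[0,0,0],0],[30,[0,0,0],0],[30,[0,0,0],0],[30,[0,0,0],0]]}}

```text
t: 16.23
tcp_pos: [541.8, 27.9, 23.4]
orientation: [0.0, 0.996, 0.093, 0.002]
wrist_force: [-4.2, 2.1, 15.9]
opening: 30.1
```

Call:
{"method": "servo_tool", "body": {"plan": [[60,[0,0,-6],0],[60,[0,0,0],0],[60,[0,0,0],0],[60,[0,0,0],0]]}}

```text
t: 16.57
tcp_pos: [540.8, 27.7, 26.9]
orientation: [0.0, 0.996, 0.093, 0.0]
wrist_force: [0.0, 0.2, 0.3]
opening: 60.1
```

```bash
python3 d.py 541 28.2 15.0 .186; python3 - <<'E'
from h import *
import pickle
cs={n:imaging.snapshot(n) for n in('top','scene')}
crop(cs['scene'],245,180,325,250,9,'pics/g10s.png')
E
```

```text
cur-heading dx 0.3 dy -0.4 dz 11.9 dist 12
tgt-heading dx 0.3 dy -0.4 dz 11.9 dist 12
yaw -0.0000 t 16.57 pos [540.8  27.7  26.9] h 0.186 F [0.  0.2 0.3] open 60.1 q [-0.17  0.6   1.59 -0.    0.95  1.22]
```

View pics/g10s.png

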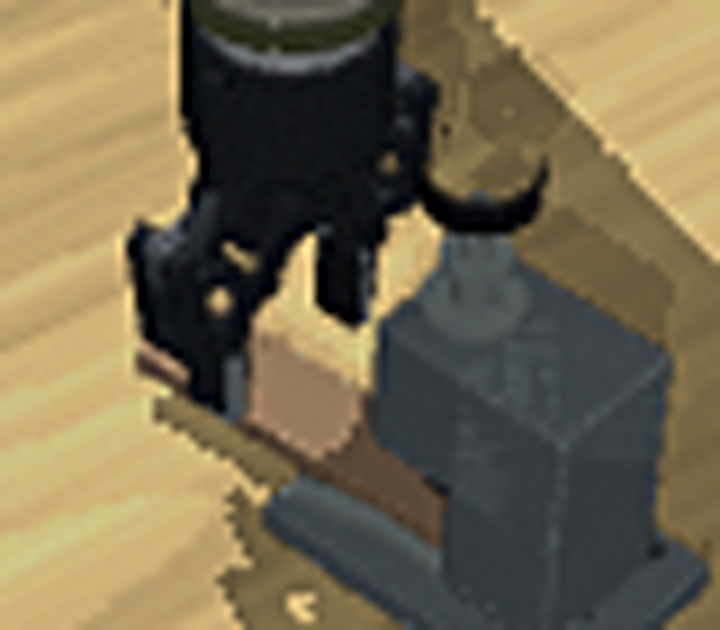

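Tile still seated. Lower the remaining 12 mm, then check before closing.

Call:
{"method": "servo_tool", "body": {"plan": [[60,[0,-0.3,8],0],[60,[0,0,4],0],[60,[0,0,0],0],[60,[0,0,0],0]]}}

```text
t: 17.0
tcp_pos: [540.4, 28.1, 14.1]
orientation: [-0.0, 0.996, 0.093, -0.001]
wrist_force: [0.6, 0.2, 0.0]
opening: 60.1
```

Call:
{"method": "servo_tool", "body": {"plan": [[45,[0,0,-0.5],0],[30,[0,0,0],0],[30,[0,0,0],0],[30,[0,0,0],0],[30,[0,0,0],0]]}}

```text
t: 17.42
tcp_pos: [541.0, 28.0, 15.8]
orientation: [0.0, 0.996, 0.093, 0.0]
wrist_force: [-1.0, 1.2, 5.4]
opening: 38.0
```

Call:
{"method": "servo_tool", "body": {"plan": [[30,[-5,0,-0.5],0],[30,[-12,0,-0.3],0],[30,[-18,0,0],0],[30,[-22,0,0],0],[30,[-22,0,0],0]]}}

```text
t: 17.83
tcp_pos: [461.8, 13.5, 15.9]
orientation: [-0.0, 0.996, 0.093, -0.0]
wrist_force: [0.5, -0.2, -0.7]
opening: 38.1
```

Call:
{"method": "servo_tool", "body": {"plan": [[30,[-22,0,0],0],[30,[-15,0,0],0],[30,[-5,0,-20],0],[30,[0,0,-30],0],[30,[0,0,-25],0]]}}

```text
t: 18.25
tcp_pos: [420.8, 5.8, 92.0]
orientation: [-0.0, 0.996, 0.093, -0.001]
wrist_force: [0.2, -0.3, -0.5]
opening: 38.0
```

```bash
python3 d.py 468.9 -280.8 90 -.241; python3 - <<'E'
from h import *
import pickle
cs={n:imaging.snapshot(n) for n in('top','scene')}
crop(cs['scene'],205,130,325,250,5,'pics/g11s.png')
E
```

```text
cur-heading dx -5.5 dy 290.5 dz 2.0 dist 291
tgt-heading dx 115.1 dy 266.8 dz 2.0 dist 291
yaw 0.4265 t 18.25 pos [420.8   5.8  92. ] h 0.186 F [ 0.2 -0.3 -0.5] open 38.0 q [-0.27  0.34  1.85  0.    0.95  1.12]
```

View pics/g11s.png

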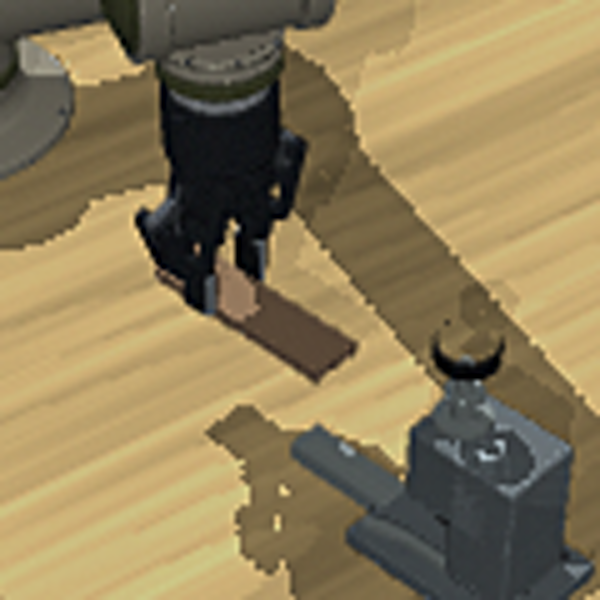

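Call:
{"method": "servo_tool", "body": {"plan": [[30,[0,36,0],0.1066],[30,[3,36,0],0.1066],[30,[6,36,0],0.1066],[30,[9,36,0],0.1067],[30,[15,34,0],0]]}}

```text
t: 18.77
tcp_pos: [449.0, -176.3, 90.0]
orientation: [-0.0, 0.992, -0.123, -0.001]
wrist_force: [0.2, 0.9, -0.7]
opening: 37.9
```

```bash
python3 d.py 468.5 -280.6 50 -.241
```

```text
cur-heading dx 44.3 dy 96.4 dz 40.0 dist 113
tgt-heading dx 43.8 dy 96.6 dz 40.0 dist 113
yaw -0.0052 t 18.77 pos [ 449.  -176.3   90. ] h -0.246 F [ 0.2  0.9 -0.7] open 37.9 q [-0.62  0.43  1.69  0.    1.02  1.2 ]
```

Call:
{"method": "servo_tool", "body": {"plan": [[30,[13,30,0],0],[30,[13,30,0],0],[30,[12,28,0],0],[30,[4,6,20],0],[30,[0,0,20],0]]}}

```text
t: 19.18
tcp_pos: [468.5, -278.8, 49.8]
orientation: [0.001, 0.993, -0.121, 0.001]
wrist_force: [-0.4, 0.7, -0.8]
opening: 38.0
```

Call:
{"method": "servo_tool", "body": {"plan": [[30,[0,0,0],0],[30,[0,0,0],0]]}}

```text
t: 19.35
tcp_pos: [467.5, -275.5, 49.7]
orientation: [-0.001, 0.993, -0.12, -0.002]
wrist_force: [0.4, -1.0, -2.2]
opening: 38.2
```

```bash
python3 d.py 468.5 -280.6 13.5 -.241; python3 - <<'E'
from h import *
import pickle
cs={n:imaging.snapshot(n) for n in('top','scene')}
crop(cs['scene'],120,190,240,320,5,'pics/g12s.png')
crop(cs['top'],280,120,370,230,6,'pics/g12.png')
E
```

```text
cur-heading dx 2.2 dy 4.7 dz 36.2 dist 37
tgt-heading dx 2.2 dy 4.7 dz 36.2 dist 37
yaw 0.0004 t 19.35 pos [ 467.5 -275.5   49.7] h -0.241 F [ 0.4 -1.  -2.2] open 38.2 q [-0.75  0.57  1.57  0.    1.01  1.06]
```

View pics/g12s.png

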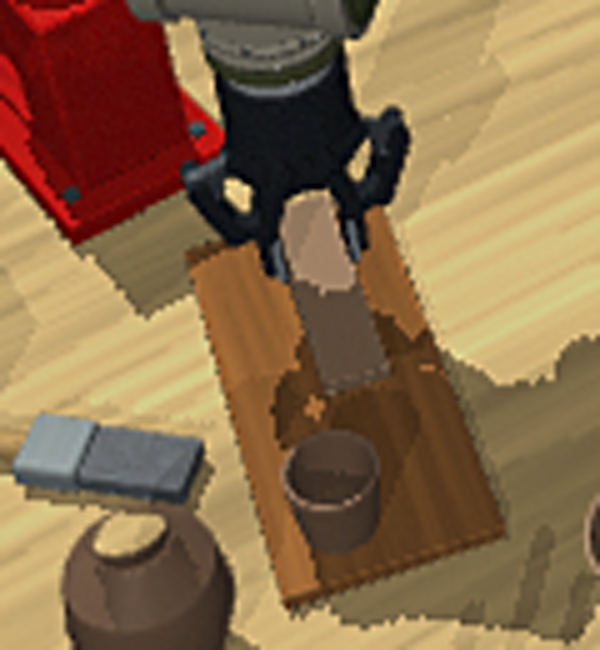

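View pics/g12.png

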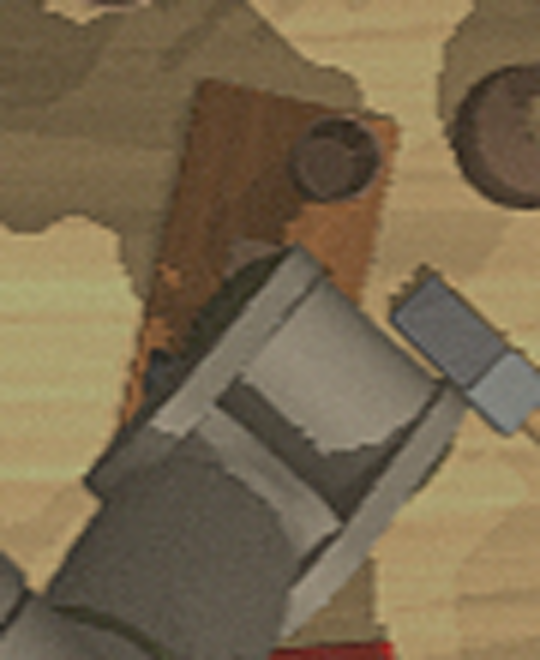

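Call:
{"method": "servo_tool", "body": {"plan": [[30,[2,4.7,12],0],[30,[0,0,12],0],[30,[0,0,8],0],[30,[0,0,2],0],[30,[0,0,0],0]]}}

```text
t: 19.87
tcp_pos: [469.0, -281.1, 16.5]
orientation: [-0.0, 0.993, -0.12, -0.0]
wrist_force: [-0.4, 0.8, -0.9]
opening: 38.3
```

Call:
{"method": "servo_tool", "body": {"plan": [[30,[0,0,0],0],[30,[0,0,0],0]]}}

```text
t: 20.03
tcp_pos: [469.4, -281.5, 17.6]
orientation: [0.0, 0.993, -0.12, 0.0]
wrist_force: [0.2, -0.5, -1.6]
opening: 38.1
```

Call:
{"method": "servo_tool", "body": {"plan": [[30,[0,0,2],0],[30,[0,0,1],0],[30,[0,0,0],0],[30,[0,0,0],0]]}}

```text
t: 20.37
tcp_pos: [469.1, -281.3, 14.1]
orientation: [0.0, 0.993, -0.12, 0.0]
wrist_force: [0.1, -0.6, -1.3]
opening: 38.3
```

Call:
{"method": "servo_tool", "body": {"plan": [[30,[0,0,1],0],[30,[0,0,0],0],[30,[0,0,0],0]]}}

```text
t: 20.62
tcp_pos: [469.2, -281.3, 13.8]
orientation: [0.0, 0.993, -0.12, 0.0]
wrist_force: [-1.8, 1.6, 7.3]
opening: 37.9
```

Call:
{"method": "servo_tool", "body": {"plan": [[42,[0,0,0],0],[50,[0,0,0],0],[60,[0,0,0],0],[60,[0,0,0],0]]}}

```text
t: 20.95
tcp_pos: [469.1, -281.3, 12.9]
orientation: [-0.0, 0.993, -0.12, -0.0]
wrist_force: [0.5, -0.2, 0.2]
opening: 60.1
```

Call:
{"method": "servo_tool", "body": {"plan": [[60,[0,0,-10],0],[60,[0,0,-30],0],[60,[0,0,-40],0],[60,[0,0,-40],0],[60,[0,0,-40],0]]}}

```text
t: 21.37
tcp_pos: [468.7, -281.0, 175.6]
orientation: [0.0, 0.993, -0.12, 0.0]
wrist_force: [0.8, -0.7, 0.2]
opening: 60.0
```

Call:
{"method": "servo_tool", "body": {"plan": [[60,[0,-40,-20],0],[60,[0,-40,0],0],[60,[0,-40,0],0],[60,[0,-40,0],0],[60,[0,-40,0],0]]}}

```text
t: 21.78
tcp_pos: [516.0, -87.9, 192.6]
orientation: [0.0, 0.993, -0.12, 0.0]
wrist_force: [1.4, -0.8, 0.1]
opening: 59.6
```

```bash
python3 - <<'E'
from h import *
import pickle
s=sensors.sense(); print(s['t'],s['tcp_pos'],s['wrist_force'])
cs={n:imaging.snapshot(n) for n in('top','scene')}; pickle.dump(cs,open('c9.pkl','wb'))
cv2.imwrite('pics/f.png',cv2.resize(cs['top']['color'][:,:,::-1],None,fx=1.5,fy=1.5))
cv2.imwrite('pics/fs.png',cv2.resize(cs['scene']['color'][:,:,::-1],None,fx=1.5,fy=1.5))
crop(cs['top'],280,120,370,230,6,'pics/f2.png')
E
```

```text
21.7833 [516.03611421 -87.8552334  192.64677138] [ 1.38190547 -0.80973686  0.06656726]
```

View pics/f.png

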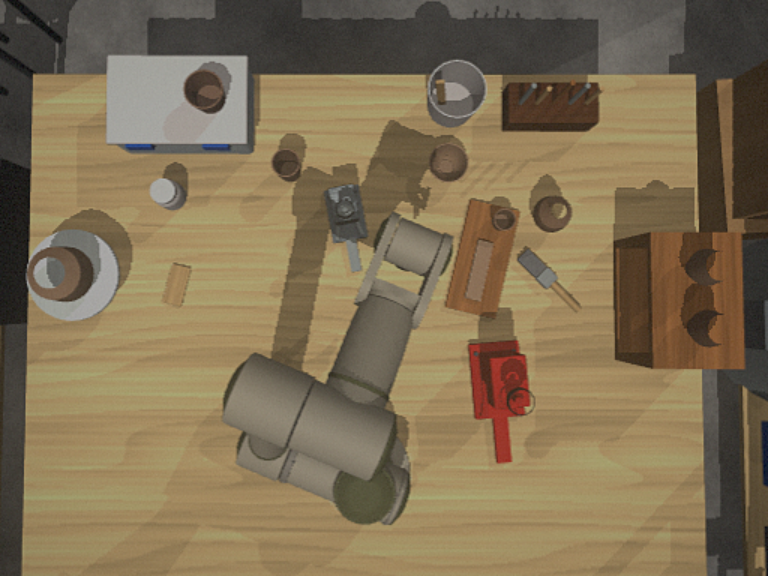

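View pics/fs.png

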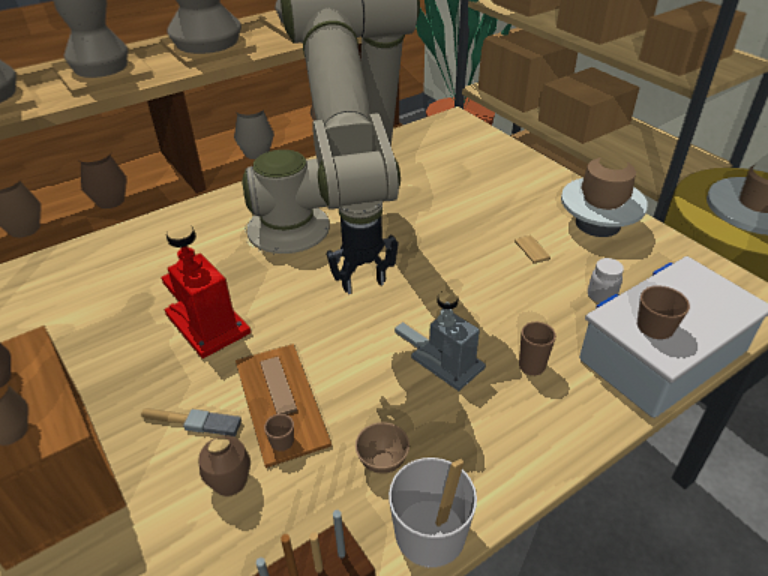

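View pics/f2.png

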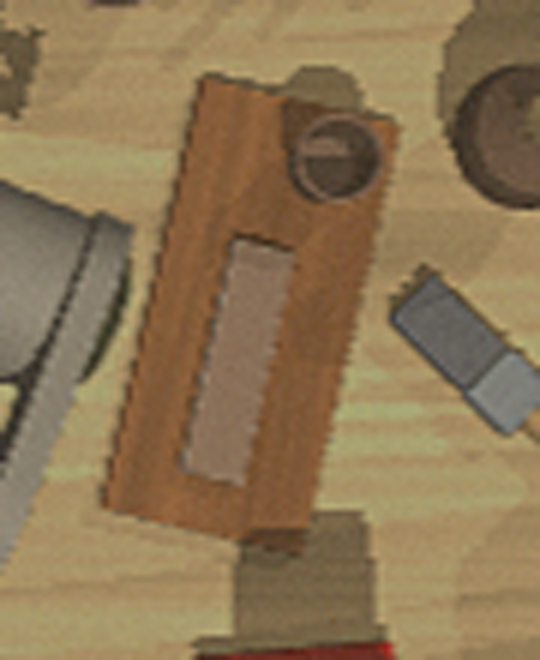

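The top view shows the tile (corners about (230,235)–(245,485) in the crop) lying flat, wholly on the clear part of the board. The cup and the other things are where they were, and the knob is up. I'll let the arm settle, then hand in.

Call:
{"method": "servo_tool", "body": {"plan": [[60,[0,0,0],0],[60,[0,0,0],0],[60,[0,0,0],0]]}}

```text
t: 22.13
tcp_pos: [515.9, -90.8, 191.9]
orientation: [0.0, 0.993, -0.121, 0.0]
wrist_force: [-0.2, -0.3, 0.1]
opening: 59.9
```

```bash
python3 -c "
from station import sign_off; print(sign_off())"
```

```text
the job is handed in; nothing more can be done
None
```

The tile was marked and laid on the ware board, and I handed the job in at about 22 s.

- **Loading:** I slid the tile into the grey press until it met the stop, which showed as about 8 N of push-back. It lay flat in the slot when I let go.
- **Pressing:** I pushed the knob down about 17 mm to the hard stop and held it there with 23 to 27 N for just over 1.2 s. It then sprang back up, as the picture afterwards showed.
- **Placing:** I drew the tile out and set it down on the clear part of the board. The last pictures show it flat and wholly on the board, the cup and the other things where they were, and the gripper clear of everything with the wrist force near zero.

**What went wrong or disagreed:**
- On the first re-grip after pressing, the gripper was about 5 mm too high. The fingers closed on top of the tile with about 16 N. The next picture showed the tile still seated, and the second grip held.
- The two cameras disagreed by about 4 mm sideways on where the press and tile were. I used the mean, and the tile went in without sideways force.

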